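# Level and square the board holder, then set the heatsink on its chip

### The job

The board holder was left swivelled and tipped after an inspection: first turn it square on its base, with its crossbar along the long sides of the base, and bring the green circuit board level. Then set the black finned heatsink down (do not drop it) centred and square on the silver-topped chip, let it go, and leave the board level and the holder square. Leave everything else on the bench where it is.

Things in the scene. Friction and masses are not known exactly. Their poses are not given: they have to be found in the camera images.
- holder: Dark cast base plate of the board holder, fixed: 130 (x) x 220 (y) x 12 mm, on the 3 mm blue mat. Origin: centre of its underside, on the vertical swivel axis; y along the long sides, z up. On it turns an aluminium crossbar, 300 mm long, with two upright steel posts that carry the circuit board on a level tilt axis 109 mm above this origin. Yellow marks on base and bar show square.
- yoke (a joint): Swivel of the crossbar, posts and board on the base about the vertical, rad, counter-clockwise from above positive; 0 = crossbar along the base's long sides (square). Range -1.2 to 1.2, starts at 0.3 to 0.6. A friction joint, about 0.3 N m (2.5 N at a post), no spring: stays where it is left.
- cradle (a joint): Tilt of the board about the line between the posts (the crossbar's own y direction), rad; 0 = level; positive = the board's front (-x) edge up and its rear edge down. Range -0.8 to 0.8, starts at 0.28 to 0.55. A friction joint, about 0.2 N m (4 N at 50 mm from the axis), no spring: stays where it is left.
- post_left (a point): Top centre of the round steel post at the crossbar's +y end: 22 mm diameter, 120 mm from the swivel axis, its top 149 mm above the base's underside (152 above the bench). Its upper 22 mm can be gripped from above; below are the pivot collar (29 mm across) and, on the outer side, a black knob 26 mm across. Turns with the swivel.
- post_right (a point): The same for the post at the -y end of the crossbar.
- board_centre (a point): Centre of the top face of the green circuit board, 130 (x) x 180 (y) x 4 mm, 4 mm above the tilt axis: 116 mm above the bench when level. Axes: the board's, z out of its top. The outer 25 mm along the front (-x) edge is bare for 50 mm either side of the middle and may be pressed. Jaws at the short edges stand 7 mm above the board, rear-edge connectors 12 mm.
- chip_top (a point): Centre of the top of the chip's silver lid: package 35 x 35 mm, lid 31 x 31, its top 4 mm above the board's top face; it lies at x +8, y +15 mm from board_centre. Axes as the board's. Within 30 mm of the chip only parts under 2 mm high stand on the board, except connectors towards the rear edge.
- heatsink: Black finned aluminium heatsink, 45 x 45 mm, 30 mm high, about 75 g: a 6 mm base with six 3 mm fins that run along its x axis. The outer fins are flush with the base's sides, so it can be gripped across y, 45 mm wide. Origin: centre of its underside, z up. It stands on the mat to the left or right of the holder.
- spool: Bystander: small white-flanged solder spool, 52 mm in diameter, 45 mm high, standing on the mat left or right of the holder, across from the heatsink. Origin: centre of its underside.
- spool_big: Bystander: orange-flanged solder spool, 64 mm in diameter, 58 mm high, on the mat beyond the holder. Origin: centre of its underside.
- flux: Bystander: white flux bottle, 42 mm in diameter, 115 mm high, on the mat beyond the holder. Origin: centre of its underside.
- tweezers: Bystander: black tweezers, 135 mm long, 8 mm high, lying on the mat. Origin: near the middle, on the mat.
- driver: Bystander: red screwdriver, 170 mm long, lying on the mat. Origin: under its middle.
Mind the look-alikes: they are no part of the job. Of the things that look like the heatsink, take the one that is farthest from the robot's base at the start.

How it is judged:
By the outcome, as a careful person would: the job done as asked, in the order asked, and still so for the second after the job is handed in, with the robot touching nothing.
It also fails if it takes over 61 s, if anything falls off the work surface, if the arm or the gripper's body presses on something with over 40 N, if the wrist force passes 120 N, or if a joint passes its speed limit or range.

### The arm

A 6-joint arm with a two-finger parallel gripper is mounted at the origin on the work surface. World frame = base frame: x ahead of the robot, y to its left, z up, the work surface at z = 0. Lengths are in m, angles in rad, forces in N, time in s.
With the tool pointing down it reaches from about 0.325 to 0.9 m from the base axis. Payload 3.5 kg.
Tool frame: the origin (TCP) lies between the finger pads; the fingertips stand 14 mm ahead of it and the grasp point (between the pads) lies 5 mm behind it; z points along the fingers, y is the line along which they close (so a half turn about z gives the same grasp; the last joint's range is limited). The gripper opens to 85 mm and grips with 20 to 120 N. Pads are 22 mm wide; open, the fingers measure 114 mm over their backs; the gripper's body (76 mm by 85 mm) begins 54 mm behind the grasp point. The pads swing forward as they close: fully open they stand 13 mm farther back than shut.
Start: joints at [1.099, 0.276, -0.026, 1.268, 0, 1.467], TCP at [0.225, 0.583, 0.245] pointing down, gripper open.
Joint ranges: [-3.12, 3.12], [-0.85, 1.88], [-1.08, 1.24], [-1.95, 2.15], [-1.57, 1.53], [-3.14, 3.14]. Speed limits (rad/s): [2.57, 2.57, 3.14, 3.14, 3.14, 3.14].

### API

Orientations are given as a 3x3 rotation matrix whose columns are the frame's x, y, z axes.
In Python, from cell import ctrl gives the robot as it stands. The module is installed in compiled form; this text tells all that it offers.
- The arm moves only by the tool carry_out, never from a script. Its argument "steps" is a list of rows, each an object of numbers: "dx", "dy", "dz": the shift along the tool's x, y, z in mm; "rx", "ry", "rz": the turn, a rotation vector about the tool's x, y, z in degrees. A call has 1 to 12 rows; each row is the pose to reach, as a shift and turn from the pose commanded when the call began, along the tool's axes at that moment; what a row does not reach only later rows make up. A row lasts 1/12 s, in which the tool goes at most 41.7 mm and 7.16 degrees, less where a joint would pass 70% of its speed; a pose out of reach is approached as far as the arm can. A call with a gripper value outside its range is refused whole. "claw" is the closure, from 0 (fully open) to 1 (shut), set as the call begins (left out, the last holds). The fingers move at their own pace and stop on an object; "force" is the grip in N (left out, the last holds). Time passes only in rows, so rows that repeat a pose let the fingers close. It gives the time, the measured TCP pose, the force, the opening and the grip force at its end, in the units of the state.
- ctrl.observe(): the state, without advancing time (a new reading comes with each control period).
- ctrl.read_camera(name): name is "side" or "top"; returns a dict with "color" (480x640x3 uint8, red, green, blue), "vertical_fov" (degrees; the focal length in pixels is half the picture's height over the tangent of half this angle, whatever the lens; pixels are square), "cx", "cy" (the principal point, pixels), "R" (3x3) and "t" (3): a world point X has camera coordinates R X + t. Camera axes: x right, y down, z forward; pixel columns grow to the right and rows downward; lengths in m; the calibration is good to about 2 mm. A picture is of the moment at which its call begins. There is no depth.
- ctrl.finish_job(): hands the job in; it is judged then, once.
The state is a dict: "time": time; "q": joint angles; "joint_velocities": joint speeds; "tau": joint torques, N m; "tcp_pos": TCP position; "ee_rot": TCP orientation; "force": force on the tool from outside, world axes, zero at the start; "moment": the same for the moment, N m; "opening": finger opening in m; "grip_force": force on a finger pad.
Only numpy, scipy, OpenCV 4.12 (cv2) and the standard library are available. Lean on these libraries where they do the work, as an engineer would, in place of code of your own. Each camera call takes 0.05 s, during which the arm holds its last target. There are 200 camera calls.

## Working session

There is one attempt and no reset: what is moved stays moved. The work goes in short steps, Python scripts to look and compute and a tool call to move; the robot and the scene stay as the last step left them, time stands still between calls to the robot, and variables do not carry over. Pictures are saved under pics/ and viewed, at most 10 in all, crops included, and the job is handed in when it is done.

Besides the shell and the picture viewer there is one more tool, called after "Request:" as name(argument=value, ...) on one line, values as JSON. carry_out: Moves the arm, as the interface text tells. Its arguments: {"type":"object","properties":{"steps":{"type":"array"},"claw":{"type":"number"},"force":{"type":"number"}},"required":["steps"]}

```bash
mkdir -p pics; cat > h.py <<'E'
import numpy as np, cv2
from cell import ctrl
def cam(n):
    c=ctrl.read_camera(n); c['f']=240/np.tan(np.radians(c['vertical_fov'])/2)
    c['R']=np.array(c['R']);c['t']=np.array(c['t']); return c
def ray(c,u,v):
    d=c['R'].T@np.array([(u-c['cx'])/c['f'],(v-c['cy'])/c['f'],1.]); return -c['R'].T@c['t'],d/np.linalg.norm(d)
def onz(c,u,v,z):
    o,d=ray(c,u,v); return o+d*(z-o[2])/d[2]
def proj(c,X):
    p=c['R']@np.array(X)+c['t']; return p[:2]/p[2]*c['f']+[c['cx'],c['cy']]
def tri(c1,p1,c2,p2):
    o1,d1=ray(c1,*p1);o2,d2=ray(c2,*p2)
    s=np.linalg.lstsq(np.c_[d1,-d2],o2-o1,rcond=None)[0]
    a=o1+s[0]*d1;b=o2+s[1]*d2; return (a+b)/2,np.linalg.norm(a-b)*1e3
E
python3 - <<'E'
from h import *
for n in('top','side'):
    c=cam(n); cv2.imwrite(f'pics/{n}0.png',c['color'][:,:,::-1]); print(n,c['f'],c['cx'],c['cy'],-c['R'].T@c['t'],c['R'].round(3).tolist())
s=ctrl.observe();print(s)
E
```

```text
top 446.50730775523556 314.3480867338825 240.78142532870552 [ 0.47987869 -0.00490588  1.03573554] [[0.007, -1.0, -0.024], [-0.99, -0.003, -0.14], [0.14, 0.025, -0.99]]
side 580.8589856271647 312.6625605233923 235.42522029022982 [ 0.54010672 -0.83540212  1.02299774] [[0.995, -0.095, -0.017], [-0.082, -0.732, -0.676], [0.051, 0.674, -0.737]]
{'time': 0.1, 'q': array([ 1.09860252e+00,  2.77087331e-01, -2.77339767e-02,  1.26800803e+00,
       -4.38361160e-06,  1.46741592e+00]), 'joint_velocities': array([-0.00031967,  0.000425  ,  0.00445951,  0.0005622 , -0.0018944 ,
       -0.00022828]), 'tau': array([ 5.78322179e-04, -4.46706569e+01,  2.96129662e+01,  8.44658876e-03,
       -7.34028663e-05, -3.69913124e-06]), 'tcp_pos': array([0.22500855, 0.5823687 , 0.24425722]), 'ee_rot': array([[-9.32755690e-01,  3.60507939e-01, -9.20791850e-04],
       [ 3.60509057e-01,  9.32753952e-01, -1.81253533e-03],
       [ 2.05438858e-04, -2.02260645e-03, -9.99997933e-01]]), 'force': array([ 0.25808256, -0.54102553,  0.23199275]), 'moment': array([-0.0254672 ,  0.02169445, -0.04148655]), 'grip_force': 0.0, 'opening': 0.08546767706606337}
```

View pics/top0.png

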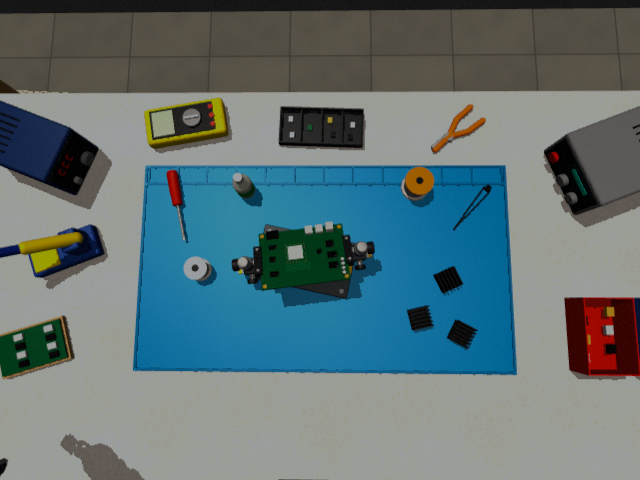

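View pics/side0.png

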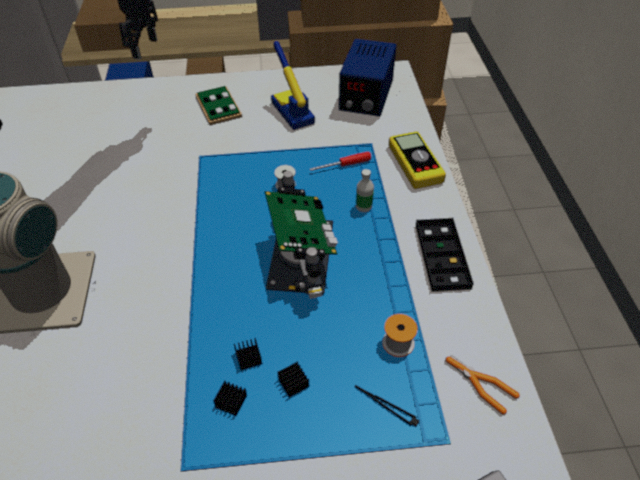

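The top view shows the holder near (303,260), with its posts at (243,265) and (363,250). There are three heatsink look-alikes: A (448,279), B (420,318) and C (462,334). In the side view they are A (293,380), B (247,355) and C (230,400). A appears to be farthest from the base at the origin. I'll check that by measuring and with an enlarged crop.

```bash
python3 - <<'E'
from h import *
ct=cam('top');cs=cam('side')
def black(c,box):
    x0,y0,x1,y1=box; hsv=cv2.cvtColor(c['color'],cv2.COLOR_RGB2HSV)[y0:y1,x0:x1]
    m=((hsv[:,:,2]<60)).astype(np.uint8)
    m=cv2.morphologyEx(m,cv2.MORPH_CLOSE,np.ones((5,5)))
    for k in cv2.findContours(m,0,2)[0]:
        if cv2.contourArea(k)>80:
            r=cv2.minAreaRect(k); yield np.array(r[0])+[x0,y0],r[1],r[2],cv2.contourArea(k)
for nm,c,b in(('top',ct,(400,255,490,355)),('side',cs,(205,330,320,425))):
    for r in black(c,b):
        P=onz(c,*r[0],0.02); print(nm,r,P.round(4),np.hypot(*P[:2]).round(3))
A=cv2.resize(ct['color'][200:310,220:385],None,fx=4.8,fy=4.8,interpolation=3)[:300*2]
B=cv2.resize(cs['color'][170:305,240:360],None,fx=4.4,fy=4.4,interpolation=3)
cv2.imwrite('pics/hold_top.png',A[:,:,::-1]);cv2.imwrite('pics/hold_side.png',B[:,:,::-1])
C=cv2.resize(ct['color'][255:355,400:490],None,fx=4.4,fy=4.4,interpolation=3)
D=cv2.resize(cs['color'][330:430,210:320],(400,440*400//400),interpolation=3)
D=cv2.resize(cs['color'][330:430,220:310],None,fx=4.4,fy=4.4,interpolation=3)
cv2.imwrite('pics/hs.png',np.hstack([C,D])[:,:,::-1])
E
```

```text
top (array([461.5, 333.5]), (23.702320098876953, 21.01903533935547), 26.56505012512207, 449.0) [ 0.4175 -0.3069  0.02  ] 0.518
top (array([419.74157333, 317.7134819 ]), (20.911935806274414, 21.36165428161621), 77.00537872314453, 400.5) [ 0.4513 -0.2158  0.02  ] 0.5
top (array([447.70000839, 279.39999771]), (21.0190372467041, 22.360679626464844), 63.43495178222656, 422.0) [ 0.537  -0.2807  0.02  ] 0.606
side (array([229.63793182, 398.15517426]), (27.66860580444336, 27.66860580444336), 21.801406860351562, 646.5) [ 0.4164 -0.3111  0.02  ] 0.52
side (array([292.60293579, 379.33823395]), (27.611270904541016, 25.038793563842773), 59.03623962402344, 610.0) [ 0.5364 -0.2845  0.02  ] 0.607
side (array([248.20755768, 356.72641373]), (20.74144172668457, 22.527128219604492), 74.05460357666016, 420.0) [ 0.4528 -0.2262  0.02  ] 0.506
```

View pics/hold_top.png

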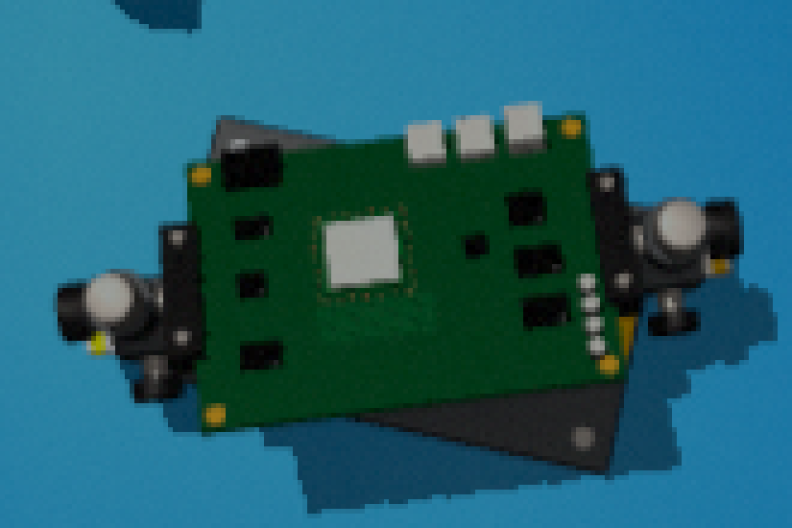

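View pics/hold_side.png

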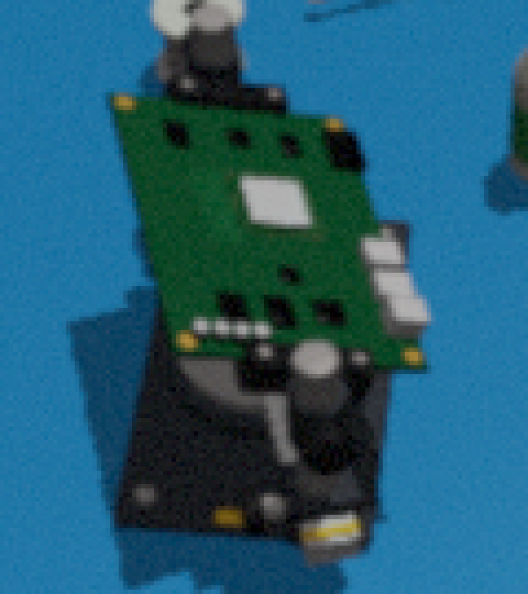

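View pics/hs.png

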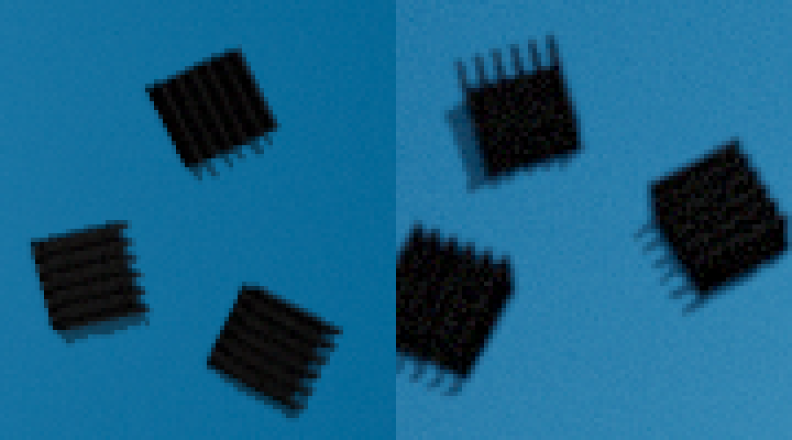

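The crops show that A is the upper heatsink in the top view and the right one in the side view. Both views put it at about (0.537, -0.282), r = 0.606 m, compared with 0.50 for B and 0.52 for C, so A is the one meant. Its fins run down and to the right in the top view, about 27° from x. The board's gold corner pads, the silver lid and both post tops are clear in both views.

```bash
cat >> h.py <<'E'
def up(c,p,o,s): return ((np.array(p)+.5)/s-.5)+o
T=lambda p:up(0,p,[220,200],4.8)
S=lambda p:up(0,p,[240,170],4.4)
def blob(c,p,kind,r=7):
    u,v=np.round(p).astype(int); im=c['color'][v-r:v+r+1,u-r:u+r+1]; im=cv2.resize(im,None,fx=4,fy=4,interpolation=2)
    h=cv2.cvtColor(im,cv2.COLOR_RGB2HSV).astype(int)
    if kind=='w': m=(h[...,1]<60)&(h[...,2]>130)
    if kind=='y': m=(h[...,0]>10)&(h[...,0]<33)&(h[...,1]>110)&(h[...,2]>80)
    n,l,st,ce=cv2.connectedComponentsWithStats(m.astype(np.uint8))
    if n<2: return None
    k=1+np.argmin(np.linalg.norm(ce[1:]-(4*r+1.5),axis=1)-0.05*st[1:,4]**.5)
    return (ce[k]+.5)/4-.5+[u-r,v-r]
E
python3 - <<'E'
from h import *
ct=cam('top');cs=cam('side')
I={'postL':((110,297),(212,20),'w'),'postR':((682,227),(315,360),'w'),'chip':((362,250),(277,202),'w'),
'pyR+x':((571,128),(412,356),'y'),'pyL+x':((201,175),(334,124),'y'),'pyL-x':((214,415),(123,102),'y'),'pyR-x':((608,365),(187,341),'y')}
P={}
for k,(a,b,kd) in I.items():
    a2=blob(ct,T(a),kd);b2=blob(cs,S(b),kd)
    P[k],e=tri(ct,a2,cs,b2); print(k,(a2-T(a)).round(1),(b2-S(b)).round(1),P[k].round(4),'gap',e.round(1))
m=(P['postL']+P['postR'])/2;d=P['postL']-P['postR'];print('mid',m,'len',np.linalg.norm(d),'baryaw',np.degrees(np.arctan2(-d[0],d[1])))
x=(P['pyR+x']+P['pyL+x']-P['pyL-x']-P['pyR-x'])/2;print('tilt',np.degrees(np.arctan2(-x[2],np.hypot(*x[:2]))),np.linalg.norm(x),'bc',sum(P[k] for k in P if k[:2]=='py')/4)
# base corners / edges on z=.015
for nm,c,f,ps in(('top',ct,T,[((360,418),(605,470)),((218,118),(345,145))]),('side',cs,S,[((118,525),(160,320)),((118,525),(290,523))])):
    s=cv2.cvtColor(c['color'],cv2.COLOR_RGB2HSV)[...,1].astype(float)
    for a,b in ps:
        a,b=f(a),f(b);t=(b-a)/np.linalg.norm(b-a);n=np.array([-t[1],t[0]]);pts=[]
        for w in np.linspace(.12,.88,40):
            q=a+(b-a)*w; o=np.arange(-4,4.01,.1); xy=(q+o[:,None]*n).astype(np.float32)
            pr=cv2.remap(s.astype(np.float32),xy[:,0].copy(),xy[:,1].copy(),1).ravel()
            g=np.abs(cv2.GaussianBlur(np.gradient(pr)[None],(0,0),5)[0]); pts.append(q+o[8+np.argmax(g[8:-8])]*n)
        W=np.array([onz(c,*q,.015) for q in pts])[:,:2].astype(np.float32)
        l=cv2.fitLine(W,cv2.DIST_HUBER,0,.01,.01).ravel();v=l[:2]*np.sign(l[1] if abs(l[1])>.7 else l[0])
        rel=m[:2]-l[2:]; print(nm,'dir yaw',np.degrees(np.arctan2(v[1],v[0])),'dist to mid mm',(rel@[-v[1],v[0]]*1e3).round(1),'res',np.abs((W-l[2:])@[-v[1],v[0]]).mean()*1e3)
# heatsink corners
tc=[(150,88),(240,50),(275,128),(190,165)];sc=[(650,185),(738,140),(787,210)]
tc=[up(0,p,[400,255],4.4) for p in tc]; sc=[up(0,(p[0]-396,p[1]),[220,330],4.4) for p in sc]
for i,j in((0,1),(1,2),(3,0)): print('hs',[v.round(4) if i>=0 else 0 for v in tri(ct,tc[i],cs,sc[j])])
Q=np.array([onz(ct,*p,.033) for p in tc]);print(Q.round(4),Q.mean(0))
for e in(Q[0]-Q[3],Q[1]-Q[2],Q[0]-Q[1],Q[3]-Q[2]):print(np.degrees(np.arctan2(e[1],e[0])),np.linalg.norm(e))
Q=np.array([onz(cs,*p,.033) for p in sc]);print('side',Q,(Q[0]+Q[2])/2,[np.degrees(np.arctan2(*(a-b)[1::-1])) for a,b in((Q[1],Q[0]),(Q[1],Q[2]))])
E
```

```text
postL [-0.4 -0.2] [-0.2 -3.1] [0.5628 0.1602 0.1568] gap 0.1
postR [-0.5 -0.7] [ 0.3 -0.3] [ 0.5948 -0.0765  0.1481] gap 0.5
chip [-0.   0.1] [-0.1 -0.1] [0.5869 0.0583 0.1145] gap 0.5
pyR+x [ 0.  -0.2] [-0.  0.] [ 0.6446 -0.0329  0.0942] gap 1.3
pyL+x [-0. -0.] [-0.2  0.3] [0.6227 0.1321 0.0931] gap 1.4
pyL-x [ 0.2 -0.1] [0.3 0.1] [0.515  0.1178 0.134 ] gap 0.6
pyR-x [ 0.1 -0.2] [-0.  -0.1] [ 0.5371 -0.0473  0.135 ] gap 0.5
mid [0.57877786 0.04183998 0.15246744] len 0.23901252252056948 baryaw 7.69886548024247
tilt 20.6395268071708 0.11595327344129883 bc [0.57984854 0.04241849 0.1140715 ]
top dir yaw 78.07923 dist to mid mm -64.1 res 0.27956378
top dir yaw 73.11585 dist to mid mm 55.3 res 1.5672078
side dir yaw 77.84167 dist to mid mm -62.7 res 0.7034974
side dir yaw -13.02575 dist to mid mm 114.5 res 1.3868215
hs [array([ 0.5479, -0.2489,  0.0234]), np.float64(0.9844)]
hs [array([ 0.5663, -0.2919,  0.0353]), np.float64(0.489)]
hs [array([ 0.5083, -0.2676,  0.0245]), np.float64(0.0683)]
[[ 0.5467 -0.2466  0.033 ]
 [ 0.5662 -0.2926  0.033 ]
 [ 0.5269 -0.3086  0.033 ]
 [ 0.5081 -0.2654  0.033 ]] [ 0.53697416 -0.27829695  0.033     ]
25.986797246125708 0.04302344121958752
22.223256082335826 0.04252745013243109
112.99500085562875 0.049973206916779006
113.53107807326464 0.047156944087059754
side [[ 0.50862812 -0.27246231  0.033     ]
 [ 0.54826854 -0.25445252  0.033     ]
 [ 0.5665987  -0.29061457  0.033     ]] [ 0.53761341 -0.28153844  0.033     ] [np.float64(24.4336734563271), np.float64(116.87997300925682)]
```

```bash
cat >> h.py <<'E'
from scipy.spatial.transform import Rotation as Ro
def go(p,a,s=None):
    s=s or ctrl.observe(); R=s['ee_rot'];p=np.array(p);a=np.radians(a)
    y=np.array([np.cos(a),np.sin(a),0]);z=np.array([0,0,-1.]);Rt=np.c_[np.cross(y,z),y,z]
    print('shift mm',(R.T@(p-s['tcp_pos'])*1e3).round(1),'turn deg',np.degrees(Ro.from_matrix(R.T@Rt).as_rotvec()).round(2))
E
python3 - <<'E'
from h import *
ct=cam('top')
for q in((110,297),(682,227)): print(onz(ct,*blob(ct,T(q),'w'),.152))
go([.595,-.077,.215],7.6)
E
```

```text
[0.56329083 0.16108111 0.152     ]
[ 0.59454529 -0.07617971  0.152     ]
shift mm [-582.8 -482.2   30.3] turn deg [-3.000e-02  1.000e-02  6.127e+01]
```

Request:
carry_out(steps=[{"dx": -582.8, "dy": -482.2, "dz": 30.3, "rz": 61.3}, {"dx": -582.8, "dy": -482.2, "dz": 30.3, "rz": 61.3}, {"dx": -582.8, "dy": -482.2, "dz": 30.3, "rz": 61.3}, {"dx": -582.8, "dy": -482.2, "dz": 30.3, "rz": 61.3}, {"dx": -582.8, "dy": -482.2, "dz": 30.3, "rz": 61.3}, {"dx": -582.8, "dy": -482.2, "dz": 30.3, "rz": 61.3}, {"dx": -582.8, "dy": -482.2, "dz": 30.3, "rz": 61.3}, {"dx": -582.8, "dy": -482.2, "dz": 30.3, "rz": 61.3}, {"dx": -582.8, "dy": -482.2, "dz": 30.3, "rz": 61.3}, {"dx": -582.8, "dy": -482.2, "dz": 30.3, "rz": 61.3}, {"dx": -582.8, "dy": -482.2, "dz": 30.3, "rz": 61.3}, {"dx": -582.8, "dy": -482.2, "dz": 30.3, "rz": 61.3}], claw=0)

```text
invalid input
```

```bash
python3 -c "
from h import *
s=ctrl.observe();print(s['tcp_pos'],s['q'],s['ee_rot'][:,1]);go([.5947,-.0765,.215],7.5)"
```

```text
[0.22523134 0.58282498 0.24504631] [ 1.09861464e+00  2.76576085e-01 -2.67337975e-02  1.26799764e+00
  1.35297184e-06  1.46739462e+00] [ 3.60477648e-01  9.32767713e-01 -5.08323167e-04]
shift mm [-582.3 -481.8   30.3] turn deg [-3.000e-02  1.000e-02  6.137e+01]
```

Request:
carry_out(steps=[{"dx": -30, "dy": -25, "dz": 0, "rx": 0, "ry": 0, "rz": 3}])

```text
time: 0.43
tcp_pos: [0.2429, 0.5529, 0.2451]
ee_rot: [[-0.914, 0.405, -0.0], [0.405, 0.914, 0.004], [0.002, 0.004, -1.0]]
force: [1.9, -0.0, 0.6]
opening: 0.0854
grip_force: 0.0
```

Request:
carry_out(steps=[{"dx": -575.7, "dy": -427.4, "dz": 30, "rx": 0, "ry": 0, "rz": 58.4}, {"dx": -575.7, "dy": -427.4, "dz": 30, "rx": 0, "ry": 0, "rz": 58.4}, {"dx": -575.7, "dy": -427.4, "dz": 30, "rx": 0, "ry": 0, "rz": 58.4}, {"dx": -575.7, "dy": -427.4, "dz": 30, "rx": 0, "ry": 0, "rz": 58.4}, {"dx": -575.7, "dy": -427.4, "dz": 30, "rx": 0, "ry": 0, "rz": 58.4}, {"dx": -575.7, "dy": -427.4, "dz": 30, "rx": 0, "ry": 0, "rz": 58.4}, {"dx": -575.7, "dy": -427.4, "dz": 30, "rx": 0, "ry": 0, "rz": 58.4}, {"dx": -575.7, "dy": -427.4, "dz": 30, "rx": 0, "ry": 0, "rz": 58.4}, {"dx": -575.7, "dy": -427.4, "dz": 30, "rx": 0, "ry": 0, "rz": 58.4}, {"dx": -575.7, "dy": -427.4, "dz": 30, "rx": 0, "ry": 0, "rz": 58.4}, {"dx": -575.7, "dy": -427.4, "dz": 30, "rx": 0, "ry": 0, "rz": 58.4}, {"dx": -575.7, "dy": -427.4, "dz": 30, "rx": 0, "ry": 0, "rz": 58.4}])

```text
time: 1.43
tcp_pos: [0.4893, 0.1111, 0.2247]
ee_rot: [[-0.13, 0.992, 0.001], [0.992, 0.13, 0.0], [0.0, 0.001, -1.0]]
force: [0.8, 1.1, -0.7]
opening: 0.0855
grip_force: 0.0
```

Request:
carry_out(steps=[{"dx": -198, "dy": 79, "dz": 10, "rx": 0, "ry": 0, "rz": 0}, {"dx": -198, "dy": 79, "dz": 10, "rx": 0, "ry": 0, "rz": 0}, {"dx": -198, "dy": 79, "dz": 10, "rx": 0, "ry": 0, "rz": 0}, {"dx": -198, "dy": 79, "dz": 10, "rx": 0, "ry": 0, "rz": 0}, {"dx": -198, "dy": 79, "dz": 10, "rx": 0, "ry": 0, "rz": 0}, {"dx": -198, "dy": 79, "dz": 10, "rx": 0, "ry": 0, "rz": 0}, {"dx": -198, "dy": 79, "dz": 10, "rx": 0, "ry": 0, "rz": 0}, {"dx": -198, "dy": 79, "dz": 10, "rx": 0, "ry": 0, "rz": 0}])

```text
time: 2.1
tcp_pos: [0.5922, -0.0729, 0.2141]
ee_rot: [[-0.129, 0.992, -0.001], [0.992, 0.129, 0.001], [0.001, -0.001, -1.0]]
force: [-0.4, 0.6, -0.7]
opening: 0.0854
grip_force: 0.0
```

```bash
python3 -c "
from h import *
s=ctrl.observe();print(s['tcp_pos'],s['q'],s['ee_rot'][:,1]);go([.5947,-.0765,.148],7.5)"
```

```text
[ 0.59222031 -0.0728785   0.21409172] [-2.31010987e-01  2.45251330e-01 -1.33906194e-01  1.19303855e+00
  5.53034717e-04  1.21023130e+00] [ 0.99161897  0.12919203 -0.00111463]
shift mm [-4.   2.1 66.1] turn deg [-0.06 -0.06 -0.08]
```

Request:
carry_out(steps=[{"dx": -4, "dy": 2, "dz": 22, "rx": 0, "ry": 0, "rz": 0}, {"dx": -4, "dy": 2, "dz": 44, "rx": 0, "ry": 0, "rz": 0}, {"dx": -4, "dy": 2, "dz": 66, "rx": 0, "ry": 0, "rz": 0}, {"dx": -4, "dy": 2, "dz": 66, "rx": 0, "ry": 0, "rz": 0}])

```text
time: 2.43
tcp_pos: [0.5906, -0.0739, 0.144]
ee_rot: [[-0.132, 0.991, -0.009], [0.991, 0.132, 0.003], [0.004, -0.009, -1.0]]
force: [-0.6, 0.7, -1.3]
opening: 0.0852
grip_force: 0.0
```

Request:
carry_out(steps=[{"dx": 0, "dy": 0, "dz": 0, "rx": 0, "ry": 0, "rz": 0}, {"dx": 0, "dy": 0, "dz": 0, "rx": 0, "ry": 0, "rz": 0}, {"dx": 0, "dy": 0, "dz": 0, "rx": 0, "ry": 0, "rz": 0}, {"dx": 0, "dy": 0, "dz": 0, "rx": 0, "ry": 0, "rz": 0}, {"dx": 0, "dy": 0, "dz": 0, "rx": 0, "ry": 0, "rz": 0}, {"dx": 0, "dy": 0, "dz": 0, "rx": 0, "ry": 0, "rz": 0}, {"dx": 0, "dy": 0, "dz": 0, "rx": 0, "ry": 0, "rz": 0}, {"dx": 0, "dy": 0, "dz": 0, "rx": 0, "ry": 0, "rz": 0}], claw=0.9, force=30)

```text
time: 3.1
tcp_pos: [0.5959, -0.0768, 0.1499]
ee_rot: [[-0.13, 0.992, 0.002], [0.992, 0.13, -0.0], [-0.0, 0.002, -1.0]]
force: [-2.1, 1.5, 6.5]
opening: 0.0207
grip_force: 29.4
```

```bash
python3 -c "
from h import *
s=ctrl.observe();print(s['tcp_pos'],s['force'],s['moment'],s['opening'],s['ee_rot'][:,1])
c=np.array([.5789,.0425])
for y in(4,0,-4,-8,-12):
  a=np.radians(y);go([*(c+.12*np.array([np.sin(a),-np.cos(a)])),s['tcp_pos'][2]],y)"
```

```text
[ 0.59591929 -0.07677549  0.14991733] [-2.12488261  1.51143875  6.47336878] [0.20566195 0.311512   0.03905018] 0.02067139502861764 [0.99151245 0.12999732 0.00194034]
shift mm [ 0.7 -8.6 -0. ] turn deg [0.11 0.02 3.47]
shift mm [  1.5 -17.   -0. ] turn deg [0.11 0.01 7.47]
shift mm [  2.9 -25.2  -0.1] turn deg [1.100e-01 1.000e-02 1.147e+01]
shift mm [  4.8 -33.4  -0.1] turn deg [1.100e-01 1.000e-02 1.547e+01]
shift mm [  7.3 -41.4  -0.1] turn deg [ 0.11  0.   19.47]
```

Request:
carry_out(steps=[{"dx": 0.3, "dy": -4, "dz": -1, "rx": 0, "ry": 0, "rz": 1.7}, {"dx": 0.7, "dy": -8.6, "dz": -2, "rx": 0, "ry": 0, "rz": 3.5}, {"dx": 1, "dy": -13, "dz": -2, "rx": 0, "ry": 0, "rz": 5.5}, {"dx": 1.5, "dy": -17, "dz": -2, "rx": 0, "ry": 0, "rz": 7.5}, {"dx": 2.1, "dy": -21, "dz": -2, "rx": 0, "ry": 0, "rz": 9.5}, {"dx": 2.9, "dy": -25.2, "dz": -2, "rx": 0, "ry": 0, "rz": 11.5}, {"dx": 3.8, "dy": -29.3, "dz": -2, "rx": 0, "ry": 0, "rz": 13.5}, {"dx": 4.8, "dy": -33.4, "dz": -2, "rx": 0, "ry": 0, "rz": 15.5}, {"dx": 6, "dy": -37.4, "dz": -2, "rx": 0, "ry": 0, "rz": 17.5}, {"dx": 7.3, "dy": -41.4, "dz": -2, "rx": 0, "ry": 0, "rz": 19.5}, {"dx": 7.3, "dy": -41.4, "dz": -2, "rx": 0, "ry": 0, "rz": 19.5}, {"dx": 7.3, "dy": -41.4, "dz": -2, "rx": 0, "ry": 0, "rz": 19.5}])

```text
time: 4.1
tcp_pos: [0.5533, -0.0749, 0.15]
ee_rot: [[0.208, 0.978, 0.0], [0.978, -0.208, 0.0], [0.0, 0.0, -1.0]]
force: [2.8, 0.6, -4.7]
opening: 0.0205
grip_force: 30.0
```

```bash
python3 - <<'E'
from h import *
s=ctrl.observe();print(s['tcp_pos'],s['force'],s['opening'])
ct=cam('top');cs=cam('side')
A=cv2.resize(ct['color'][200:310,220:385],None,fx=4.8,fy=4.8,interpolation=3)
cv2.imwrite('pics/h1.png',A[:,:,::-1])
E
```

```text
[ 0.55326029 -0.07489361  0.1499795 ] [ 2.75839519  0.61456305 -4.72213228] 0.020501955686355707
```

View pics/h1.png

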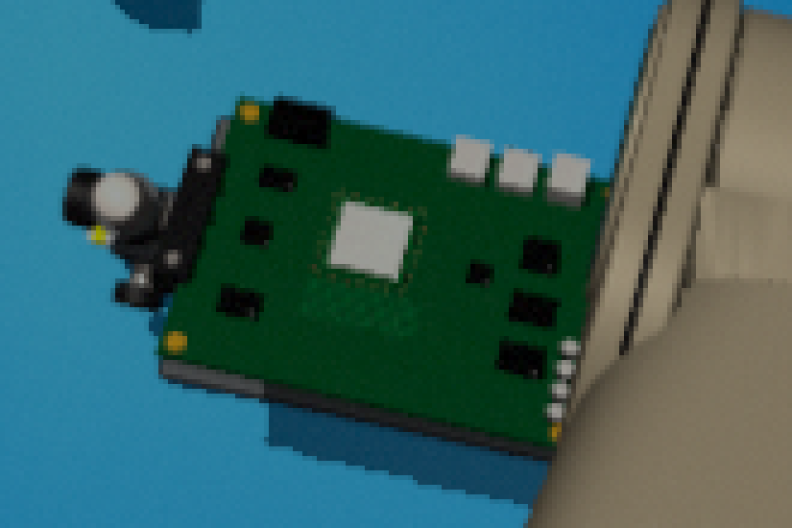

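Request:
carry_out(steps=[{"dx": 7.3, "dy": 0, "dz": 0, "rx": 0, "ry": 0, "rz": 0}], claw=0.1)

```text
time: 4.28
tcp_pos: [0.5544, -0.0683, 0.1503]
ee_rot: [[0.209, 0.978, -0.001], [0.978, -0.209, -0.001], [-0.001, -0.001, -1.0]]
force: [0.1, -0.5, -0.2]
opening: 0.0317
grip_force: 0.0
```

Request:
carry_out(steps=[{"dx": 0, "dy": 0, "dz": 0, "rx": 0, "ry": 0, "rz": 0}, {"dx": 0, "dy": 0, "dz": 0, "rx": 0, "ry": 0, "rz": 0}, {"dx": 0, "dy": 0, "dz": -30, "rx": 0, "ry": 0, "rz": 0}, {"dx": 0, "dy": 0, "dz": -60, "rx": 0, "ry": 0, "rz": 0}, {"dx": -40, "dy": 0, "dz": -60, "rx": 0, "ry": 0, "rz": 0}, {"dx": -80, "dy": 0, "dz": -60, "rx": 0, "ry": 0, "rz": 0}, {"dx": -120, "dy": 0, "dz": -60, "rx": 0, "ry": 0, "rz": 0}, {"dx": -160, "dy": 0, "dz": -60, "rx": 0, "ry": 0, "rz": 0}, {"dx": -160, "dy": 0, "dz": -60, "rx": 0, "ry": 0, "rz": 0}], claw=0.1)

```text
time: 5.03
tcp_pos: [0.5207, -0.2303, 0.2112]
ee_rot: [[0.214, 0.977, 0.001], [0.977, -0.214, -0.004], [-0.004, 0.002, -1.0]]
force: [0.7, -0.2, 0.4]
opening: 0.0771
grip_force: 0.0
```

```bash
python3 - <<'E'
from h import *
print(ctrl.observe()['tcp_pos'])
ct=cam('top');cs=cam('side')
A=cv2.resize(ct['color'][200:310,220:385],None,fx=3.6,fy=3.6,interpolation=3)[:,:400]
B=cv2.resize(cs['color'][160:310,240:350],None,fx=3.6,fy=3.6,interpolation=3)
A=cv2.copyMakeBorder(A,0,B.shape[0]-A.shape[0],0,0,0)
cv2.imwrite('pics/h2.png',np.hstack([A,B])[:,:,::-1])
L=onz(ct,*blob(ct,T((122,200)),'w'),.152);print(L)
d=L[:2]-[.5789,.0425];print('bar yaw',np.degrees(np.arctan2(-d[0],d[1])),np.linalg.norm(d))
E
```

```text
[ 0.52071076 -0.23031077  0.21120795]
[0.60577492 0.15905232 0.152     ]
bar yaw -12.984454739268918 0.11961063691620993
```

View pics/h2.png

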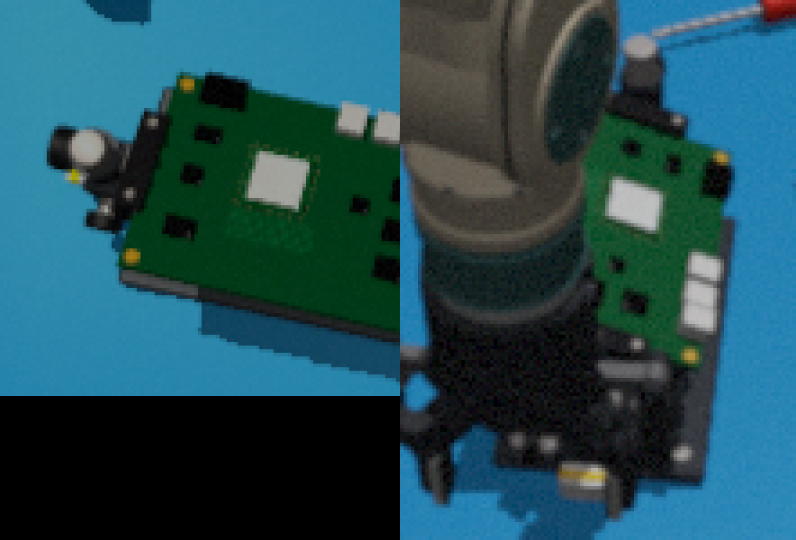

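The top view shows the crossbar roughly parallel to the base, with the left post near (244,241). The board is still tipped. Next I press the front edge level.

```bash
python3 - <<'E'
from h import *
go([.528,.0533,.19],78)
E
```

```text
shift mm [273.9 -52.   20.8] turn deg [ 2.000e-02 -1.000e-02 -9.018e+01]
```

Request:
carry_out(steps=[{"dx": 274, "dy": -52, "dz": 10, "rx": 0, "ry": 0, "rz": -90}, {"dx": 274, "dy": -52, "dz": 10, "rx": 0, "ry": 0, "rz": -90}, {"dx": 274, "dy": -52, "dz": 10, "rx": 0, "ry": 0, "rz": -90}, {"dx": 274, "dy": -52, "dz": 10, "rx": 0, "ry": 0, "rz": -90}, {"dx": 274, "dy": -52, "dz": 10, "rx": 0, "ry": 0, "rz": -90}, {"dx": 274, "dy": -52, "dz": 10, "rx": 0, "ry": 0, "rz": -90}, {"dx": 274, "dy": -52, "dz": 10, "rx": 0, "ry": 0, "rz": -90}, {"dx": 274, "dy": -52, "dz": 10, "rx": 0, "ry": 0, "rz": -90}, {"dx": 274, "dy": -52, "dz": 10, "rx": 0, "ry": 0, "rz": -90}, {"dx": 274, "dy": -52, "dz": 10, "rx": 0, "ry": 0, "rz": -90}, {"dx": 274, "dy": -52, "dz": 10, "rx": 0, "ry": 0, "rz": -90}, {"dx": 274, "dy": -52, "dz": 10, "rx": 0, "ry": 0, "rz": -90}], claw=1)

```text
time: 6.13
tcp_pos: [0.5269, 0.0567, 0.2005]
ee_rot: [[-0.963, 0.268, -0.001], [0.268, 0.963, 0.0], [0.001, 0.0, -1.0]]
force: [0.2, -1.2, -0.4]
opening: 0.0001
grip_force: 0.0
```

Request:
carry_out(steps=[{"dx": 0, "dy": 0, "dz": 0, "rx": 0, "ry": 0, "rz": 0}, {"dx": 0, "dy": 0, "dz": 0, "rx": 0, "ry": 0, "rz": 0}])

```text
time: 6.3
tcp_pos: [0.5271, 0.0559, 0.2005]
ee_rot: [[-0.961, 0.278, -0.0], [0.278, 0.961, 0.0], [0.0, 0.0, -1.0]]
force: [-0.3, -0.8, -0.6]
opening: -0.0
grip_force: 0.0
```

```bash
python3 - <<'E'
from h import *
s=ctrl.observe();print(s['tcp_pos'],s['opening'],s['force'])
go([.528,.0533,.145],78)
E
```

```text
[0.52711659 0.05593816 0.20048065] -2.326184078346951e-05 [-0.25844168 -0.81716919 -0.55319662]
shift mm [-1.6 -2.3 55.5] turn deg [ 0.01 -0.02 -4.15]
```

Request:
carry_out(steps=[{"dx": -1.6, "dy": -2.3, "dz": 25, "rx": 0, "ry": 0, "rz": -4}, {"dx": -1.6, "dy": -2.3, "dz": 40, "rx": 0, "ry": 0, "rz": -4}, {"dx": -1.6, "dy": -2.3, "dz": 48, "rx": 0, "ry": 0, "rz": -4}, {"dx": -1.6, "dy": -2.3, "dz": 52, "rx": 0, "ry": 0, "rz": -4}, {"dx": -1.6, "dy": -2.3, "dz": 56, "rx": 0, "ry": 0, "rz": -4}, {"dx": -1.6, "dy": -2.3, "dz": 59, "rx": 0, "ry": 0, "rz": -4}, {"dx": -1.6, "dy": -2.3, "dz": 62, "rx": 0, "ry": 0, "rz": -4}, {"dx": -1.6, "dy": -2.3, "dz": 65, "rx": 0, "ry": 0, "rz": -4}, {"dx": -1.6, "dy": -2.3, "dz": 67, "rx": 0, "ry": 0, "rz": -4}, {"dx": -1.6, "dy": -2.3, "dz": 68, "rx": 0, "ry": 0, "rz": -4}, {"dx": -1.6, "dy": -2.3, "dz": 68, "rx": 0, "ry": 0, "rz": -4}])

```text
time: 7.22
tcp_pos: [0.5288, 0.0522, 0.1323]
ee_rot: [[-0.978, 0.209, 0.001], [0.209, 0.978, 0.0], [-0.001, 0.001, -1.0]]
force: [-0.4, 0.1, 1.9]
opening: 0.0001
grip_force: 0.8
```

```bash
python3 - <<'E'
from h import *
s=ctrl.observe();print(s['tcp_pos'],s['force'],s['moment'])
E
```

```text
[0.52878661 0.05215612 0.13233679] [-0.43682305  0.10296747  1.914493  ] [0.21801212 0.25199453 0.00469023]
```

Request:
carry_out(steps=[{"dx": 0, "dy": 0, "dz": 0.7, "rx": 0, "ry": 0, "rz": 0}, {"dx": 0, "dy": 0, "dz": 1.4, "rx": 0, "ry": 0, "rz": 0}, {"dx": 0, "dy": 0, "dz": 1.4, "rx": 0, "ry": 0, "rz": 0}, {"dx": 0, "dy": 0, "dz": 1.4, "rx": 0, "ry": 0, "rz": 0}])

```text
time: 7.55
tcp_pos: [0.5287, 0.0521, 0.131]
ee_rot: [[-0.978, 0.209, 0.0], [0.209, 0.978, 0.0], [-0.0, 0.0, -1.0]]
force: [-1.2, 1.7, 2.5]
opening: -0.0003
grip_force: 1.4
```

Request:
carry_out(steps=[{"dx": 0, "dy": 0, "dz": -20, "rx": 0, "ry": 0, "rz": 0}, {"dx": 0, "dy": 0, "dz": -60, "rx": 0, "ry": 0, "rz": 0}, {"dx": -80, "dy": -322, "dz": -75, "rx": 0, "ry": 0, "rz": -36}, {"dx": -80, "dy": -322, "dz": -75, "rx": 0, "ry": 0, "rz": -36}, {"dx": -80, "dy": -322, "dz": -75, "rx": 0, "ry": 0, "rz": -36}, {"dx": -80, "dy": -322, "dz": -75, "rx": 0, "ry": 0, "rz": -36}, {"dx": -80, "dy": -322, "dz": -75, "rx": 0, "ry": 0, "rz": -36}, {"dx": -80, "dy": -322, "dz": -75, "rx": 0, "ry": 0, "rz": -36}, {"dx": -80, "dy": -322, "dz": -75, "rx": 0, "ry": 0, "rz": -36}, {"dx": -80, "dy": -322, "dz": -75, "rx": 0, "ry": 0, "rz": -36}, {"dx": -80, "dy": -322, "dz": -75, "rx": 0, "ry": 0, "rz": -36}, {"dx": -80, "dy": -322, "dz": -75, "rx": 0, "ry": 0, "rz": -36}], claw=0.1)

```text
time: 8.55
tcp_pos: [0.5396, -0.2845, 0.2057]
ee_rot: [[-0.916, -0.401, 0.001], [-0.401, 0.916, -0.003], [0.0, -0.003, -1.0]]
force: [-0.3, 0.1, 1.0]
opening: 0.0768
grip_force: 0.0
```

```bash
python3 - <<'E'
from h import *
s=ctrl.observe();print(s['tcp_pos'],s['q'])
ct=cam('top');cs=cam('side')
A=cv2.resize(ct['color'][195:315,220:385],None,fx=2.4,fy=2.4,interpolation=3)
A=cv2.resize(ct['color'][195:315,215:375],(640,480),interpolation=3)[:,:]
B=cv2.resize(cs['color'][160:310,230:370],None,fx=2.4,fy=2.4,interpolation=3)
A=cv2.resize(ct['color'][195:315,215:385],None,fx=2.6,fy=2.6,interpolation=3)
A=cv2.copyMakeBorder(A,0,B.shape[0]-A.shape[0],0,0,0) if B.shape[0]>A.shape[0] else A
cv2.imwrite('pics/h3.png',np.hstack([A,B])[:,:,::-1]);print(A.shape,B.shape)
E
```

```text
[ 0.53959067 -0.28446121  0.20574811] [-0.59019232  0.27119243 -0.11821765  1.1789915  -0.00197154 -1.00244833]
(360, 442, 3) (360, 336, 3)
```

View pics/h3.png

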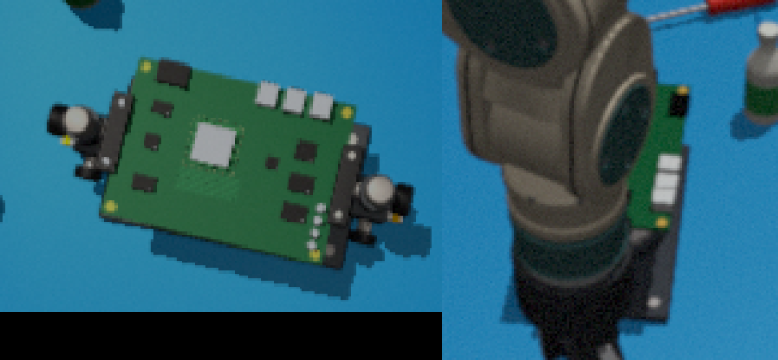

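The top view shows the whole holder: the lid is at (213,145) in the crop, the posts at (77,123) and (379,188), with pads at all four corners. The arm hides most of the side view, so I'll back it off to measure the tilt.

Request:
carry_out(steps=[{"dx": 180, "dy": 0, "dz": 0, "rx": 0, "ry": 0, "rz": 0}, {"dx": 180, "dy": 0, "dz": 0, "rx": 0, "ry": 0, "rz": 0}, {"dx": 180, "dy": 0, "dz": 0, "rx": 0, "ry": 0, "rz": 0}, {"dx": 180, "dy": 0, "dz": 0, "rx": 0, "ry": 0, "rz": 0}, {"dx": 180, "dy": 0, "dz": 0, "rx": 0, "ry": 0, "rz": 0}])

```text
time: 9.07
tcp_pos: [0.3709, -0.3512, 0.2054]
ee_rot: [[-0.915, -0.405, -0.003], [-0.405, 0.915, 0.001], [0.003, 0.002, -1.0]]
force: [0.2, 1.2, -0.5]
opening: 0.077
grip_force: 0.0
```

```bash
cat > meas.py <<'E'
from h import *
def meas():
    ct=cam('top');cs=cam('side')
    f=lambda p:up(0,p,[215,195],2.6)
    I={'postL':((77,123),'w',.156),'postR':((379,188),'w',.152),'chip':((213,145),'w',.12),'R+':((347,112),'y',.116),'L+':((146,66),'y',.116),'L-':((110,206),'y',.116),'R-':((315,255),'y',.116)}
    P={}
    for k,(a,kd,z) in I.items():
        a2=blob(ct,f(a),kd,5)
        if a2 is None: print(k,'no top');continue
        Z=onz(ct,*a2,z); b=proj(cs,Z); b2=blob(cs,b,kd,6)
        P[k]=Z; msg=''
        if b2 is not None: X,e=tri(ct,a2,cs,b2); P[k]=X; msg=f'{X.round(4)} gap {e:.1f}'
        print(k,a2.round(1),'plane',Z.round(4),'tri',msg,b.round(1),b2)
    return ct,cs,P
E
python3 - <<'E'
from meas import *
ct,cs,P=meas()
x=(P['R+']+P['L+']-P['L-']-P['R-'])/2;print('tilt',np.degrees(np.arctan2(-x[2],np.hypot(*x[:2]))),'xlen',np.linalg.norm(x),'yaw',np.degrees(np.arctan2(x[1],x[0])))
y=(P['L+']+P['L-']-P['R-']-P['R+'])/2;print('yaw y',np.degrees(np.arctan2(-y[0],y[1])),'roll',np.degrees(np.arctan2(y[2],y[1])))
print('bc',(P['R+']+P['L+']+P['L-']+P['R-'])/4)
B=cv2.resize(cs['color'][150:310,220:380],None,fx=3.6,fy=3.6,interpolation=3);cv2.imwrite('pics/h4.png',B[:,:,::-1])
E
```

```text
postL [243.8 240.4] plane [0.6049 0.1583 0.156 ] tri [0.6054 0.1595 0.1491] gap 1.0 [306.3 170.5] [306.30747588 172.45418006]
postR [360.3 267.4] plane [ 0.5523 -0.0741  0.152 ] tri [ 0.5521 -0.0744  0.1484] gap 1.0 [290.2 250.7] [289.92809735 252.07245575]
chip [297. 250.] plane [0.5903 0.0538 0.12  ] tri [0.5901 0.0538 0.1192] gap 0.6 [304.2 214.9] [303.99586237 215.21787892]
R+ [348.  237.7] plane [ 0.617  -0.0517  0.116 ] tri [ 0.6168 -0.0519  0.1135] gap 1.1 [321.5 251.4] [321.13135593 252.36970339]
L+ [270.8 220.1] plane [0.6538 0.1099 0.116 ] tri [0.6537 0.1103 0.1124] gap 1.5 [330.2 196.3] [329.77678571 197.44494048]
L- [257.  273.9] plane [0.5408 0.1362 0.116 ] tri [0.5404 0.1362 0.1155] gap 0.8 [279.5 192.3] [279.20436508 192.46494709]
R- [335.7 292.2] plane [ 0.5042 -0.0263  0.116 ] tri [ 0.5035 -0.0264  0.1157] gap 1.4 [266.4 246.8] [265.75280269 246.99159193]
tilt 1.3050153694332807 xlen 0.11623090484116157 yaw -12.785609193599358
yaw y -12.805017355359878 roll -0.2012109385640524
bc [0.57860717 0.04207347 0.11426868]
```

View pics/h4.png

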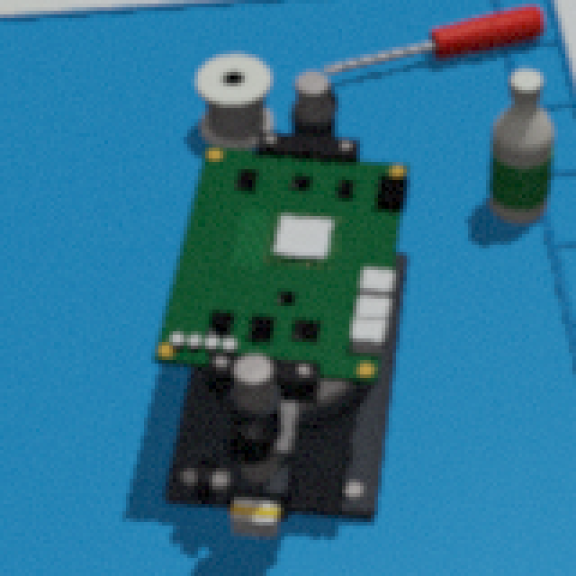

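The side view is clear: pads at all four corners, both posts, and the base's rear long edge running from (404,260) to (376,510) in the crop. The board still tilts about 1.3°. I'll refit the base edges to compare them with the bar yaw of -12.8°.

```bash
python3 - <<'E'
from h import *
cs=cam('side');ct=cam('top');f=lambda p:up(0,p,[220,150],3.6)
m=np.array([.5788,.0425])
for ch in(0,1,2):
  s=cs['color'][...,ch].astype(np.float32)
  for a,b in(((403,275),(378,500)),((185,380),(168,490)),((172,503),(230,509))):
    a,b=f(a),f(b);t=(b-a)/np.linalg.norm(b-a);n=np.array([-t[1],t[0]]);pts=[]
    for w in np.linspace(.03,.97,50):
        q=a+(b-a)*w;o=np.arange(-4,4.01,.1);xy=(q+o[:,None]*n).astype(np.float32)
        pr=cv2.remap(s,xy[:,0].copy(),xy[:,1].copy(),1).ravel()
        g=np.abs(cv2.GaussianBlur(np.gradient(pr)[None],(0,0),5)[0]);pts.append(q+o[8+np.argmax(g[8:-8])]*n)
    W=np.array([onz(cs,*q,.015) for q in pts])[:,:2].astype(np.float32)
    l=cv2.fitLine(W,cv2.DIST_HUBER,0,.01,.01).ravel();v=l[:2]*np.sign(l[1] if abs(l[1])>.7 else l[0])
    e=(W-l[2:])@[-v[1],v[0]]
    print(ch,'yaw',np.degrees(np.arctan2(v[1],v[0])),'dist',(m-l[2:])@[-v[1],v[0]]*1e3,'res',np.median(np.abs(e))*1e3)
# yellow marks in side view
h=cv2.cvtColor(cs['color'],cv2.COLOR_RGB2HSV).astype(int)
for nm,c in(('side',cs),('top',ct)):
    h=cv2.cvtColor(c['color'],cv2.COLOR_RGB2HSV).astype(int)
    k=((h[...,0]>12)&(h[...,0]<36)&(h[...,1]>110)&(h[...,2]>70)).astype(np.uint8);k[:,:230]=0;k[:,385:]=0;k[:150]=0;k[310:]=0
    n,_,st,ce=cv2.connectedComponentsWithStats(k);print(nm,[(ce[i].round(1).tolist(),int(st[i,4])) for i in range(1,n)])
go([.5288,.0521,.2],78)
E
```

```text
0 yaw 80.788284 dist 59.6713061188275 res 1.4816716
0 yaw 83.45762 dist -67.40993893795984 res 2.8011682
0 yaw -10.512935 dist 111.7464327220219 res 1.2308674
1 yaw 81.131256 dist 61.83844265715855 res 1.8894391
1 yaw 78.17302 dist -64.73957343080521 res 0.3081479
1 yaw -11.390017 dist 117.14958300787873 res 0.20977509
2 yaw 78.15953 dist 64.3974711982666 res 0.20090549
2 yaw 78.2067 dist -64.4778810495143 res 0.17149661
2 yaw -11.524345 dist 116.93866391356569 res 0.16422102
side [([279.4, 192.6], 13), ([329.5, 197.5], 12), ([265.6, 247.0], 17), ([321.0, 252.5], 16), ([290.3, 291.6], 26)]
top [([270.9, 219.9], 8), ([348.0, 237.8], 10), ([240.2, 248.4], 10), ([257.0, 273.8], 10), ([366.9, 278.3], 7), ([335.8, 292.2], 11)]
shift mm [-304.   306.5    6.3] turn deg [1.000e-02 5.000e-02 3.597e+01]
```

Clean fits (residual under 0.2 mm) put the base yaw at -11.8°, so the bar is 1° past square. I'll nudge it back at post_right, then press the last millimetre.

```bash
python3 - <<'E'
from h import *
go([.5554,-.0747,.215],168.1)
E
```

```text
shift mm [-276.9  179.8   -8.7] turn deg [-3.000e-02  5.000e-02 -5.413e+01]
```

Request:
carry_out(steps=[{"dx": -277, "dy": 180, "dz": -9, "rx": 0, "ry": 0, "rz": -54.1}, {"dx": -277, "dy": 180, "dz": -9, "rx": 0, "ry": 0, "rz": -54.1}, {"dx": -277, "dy": 180, "dz": -9, "rx": 0, "ry": 0, "rz": -54.1}, {"dx": -277, "dy": 180, "dz": -9, "rx": 0, "ry": 0, "rz": -54.1}, {"dx": -277, "dy": 180, "dz": -9, "rx": 0, "ry": 0, "rz": -54.1}, {"dx": -277, "dy": 180, "dz": -9, "rx": 0, "ry": 0, "rz": -54.1}, {"dx": -277, "dy": 180, "dz": -9, "rx": 0, "ry": 0, "rz": -54.1}, {"dx": -277, "dy": 180, "dz": -9, "rx": 0, "ry": 0, "rz": -54.1}, {"dx": -277, "dy": 180, "dz": -9, "rx": 0, "ry": 0, "rz": -54.1}, {"dx": -277, "dy": 180, "dz": -9, "rx": 0, "ry": 0, "rz": -54.1}, {"dx": -277, "dy": 180, "dz": -9, "rx": 0, "ry": 0, "rz": -54.1}, {"dx": -277, "dy": 180, "dz": -9, "rx": 0, "ry": 0, "rz": -54.1}])

```text
time: 10.27
tcp_pos: [0.5547, -0.0756, 0.2147]
ee_rot: [[-0.208, -0.978, -0.001], [-0.978, 0.208, 0.0], [0.0, 0.001, -1.0]]
force: [0.3, 0.7, -0.0]
opening: 0.077
grip_force: 0.0
```

```bash
python3 - <<'E'
from h import *
s=ctrl.observe();print(s['tcp_pos'],s['q'])
go([.5554,-.0747,.152],168.1)
E
```

```text
[ 0.55472498 -0.07555443  0.21471756] [-2.50743535e-01  1.80415852e-01 -2.13720614e-01  1.17740105e+00
 -1.83813040e-04 -1.61226020e+00]
shift mm [-1.  -0.5 62.7] turn deg [ 0.04 -0.01 -0.09]
```

Request:
carry_out(steps=[{"dx": -1, "dy": -0.5, "dz": 25, "rx": 0, "ry": 0, "rz": 0}, {"dx": -1, "dy": -0.5, "dz": 48, "rx": 0, "ry": 0, "rz": 0}, {"dx": -1, "dy": -0.5, "dz": 62, "rx": 0, "ry": 0, "rz": 0}, {"dx": -1, "dy": -0.5, "dz": 62, "rx": 0, "ry": 0, "rz": 0}, {"dx": -1, "dy": -0.5, "dz": 62, "rx": 0, "ry": 0, "rz": 0}, {"dx": -1, "dy": -0.5, "dz": 62, "rx": 0, "ry": 0, "rz": 0}])

```text
time: 10.77
tcp_pos: [0.5561, -0.0758, 0.154]
ee_rot: [[-0.209, -0.978, 0.001], [-0.978, 0.209, -0.0], [0.0, -0.001, -1.0]]
force: [1.1, 0.9, -0.3]
opening: 0.0766
grip_force: 0.0
```

Request:
carry_out(steps=[{"dx": 0, "dy": 0, "dz": 0, "rx": 0, "ry": 0, "rz": 0}, {"dx": 0, "dy": 0, "dz": 0, "rx": 0, "ry": 0, "rz": 0}, {"dx": 0, "dy": 0, "dz": 0, "rx": 0, "ry": 0, "rz": 0}, {"dx": 0, "dy": 0, "dz": 0, "rx": 0, "ry": 0, "rz": 0}, {"dx": 0, "dy": 0, "dz": 0, "rx": 0, "ry": 0, "rz": 0}, {"dx": 0, "dy": 0, "dz": 0, "rx": 0, "ry": 0, "rz": 0}, {"dx": 0, "dy": 0, "dz": 0, "rx": 0, "ry": 0, "rz": 0}, {"dx": 0, "dy": 0, "dz": 0, "rx": 0, "ry": 0, "rz": 0}], claw=0.9, force=30)

```text
time: 11.43
tcp_pos: [0.5556, -0.0749, 0.1537]
ee_rot: [[-0.208, -0.978, -0.0], [-0.978, 0.208, -0.0], [0.0, -0.0, -1.0]]
force: [-3.0, 0.7, 5.5]
opening: 0.0206
grip_force: 29.3
```

Request:
carry_out(steps=[{"dx": 0, "dy": 0, "dz": 0, "rx": 0, "ry": 0, "rz": 0}, {"dx": 0, "dy": 0, "dz": 0, "rx": 0, "ry": 0, "rz": 0}, {"dx": 0, "dy": 0, "dz": 0, "rx": 0, "ry": 0, "rz": 0}, {"dx": 0, "dy": 0, "dz": -30, "rx": 0, "ry": 0, "rz": 0}, {"dx": 0, "dy": 0, "dz": -55, "rx": 0, "ry": 0, "rz": 0}, {"dx": 0, "dy": 0, "dz": -55, "rx": 0, "ry": 0, "rz": 0}], claw=0.1)

```text
time: 11.93
tcp_pos: [0.5592, -0.0757, 0.2131]
ee_rot: [[-0.208, -0.978, 0.009], [-0.978, 0.208, -0.002], [0.0, -0.009, -1.0]]
force: [2.0, -0.6, 0.1]
opening: 0.0767
grip_force: 0.0
```

```bash
python3 - <<'E'
from h import *
s=ctrl.observe();print(s['tcp_pos'])
go([.5288,.0521,.19],78.1)
E
```

```text
[ 0.55917745 -0.07566601  0.21306495]
shift mm [-118.7   56.5   22.5] turn deg [-0.42  0.4  89.91]
```

Request:
carry_out(steps=[{"dx": -119, "dy": 53, "dz": 15, "rx": 0, "ry": 0, "rz": 90}, {"dx": -119, "dy": 53, "dz": 15, "rx": 0, "ry": 0, "rz": 90}, {"dx": -119, "dy": 53, "dz": 15, "rx": 0, "ry": 0, "rz": 90}, {"dx": -119, "dy": 53, "dz": 15, "rx": 0, "ry": 0, "rz": 90}, {"dx": -119, "dy": 53, "dz": 15, "rx": 0, "ry": 0, "rz": 90}, {"dx": -119, "dy": 53, "dz": 15, "rx": 0, "ry": 0, "rz": 90}, {"dx": -119, "dy": 53, "dz": 15, "rx": 0, "ry": 0, "rz": 90}, {"dx": -119, "dy": 53, "dz": 15, "rx": 0, "ry": 0, "rz": 90}, {"dx": -119, "dy": 53, "dz": 15, "rx": 0, "ry": 0, "rz": 90}, {"dx": -119, "dy": 53, "dz": 15, "rx": 0, "ry": 0, "rz": 90}, {"dx": -119, "dy": 53, "dz": 15, "rx": 0, "ry": 0, "rz": 90}, {"dx": -119, "dy": 53, "dz": 15, "rx": 0, "ry": 0, "rz": 90}], claw=1)

```text
time: 12.93
tcp_pos: [0.5285, 0.0526, 0.1924]
ee_rot: [[-0.993, 0.119, -0.0], [0.119, 0.993, 0.0], [0.0, 0.0, -1.0]]
force: [0.6, 0.0, -0.5]
opening: -0.0001
grip_force: 0.0
```

Request:
carry_out(steps=[{"dx": 0, "dy": 0, "dz": 0, "rx": 0, "ry": 0, "rz": 4}, {"dx": 0, "dy": 0, "dz": 0, "rx": 0, "ry": 0, "rz": 4}, {"dx": 0, "dy": 0, "dz": 0, "rx": 0, "ry": 0, "rz": 4}])

```text
time: 13.18
tcp_pos: [0.5285, 0.0526, 0.1925]
ee_rot: [[-0.984, 0.18, -0.0], [0.18, 0.984, 0.0], [0.0, 0.0, -1.0]]
force: [0.4, -0.1, 0.3]
opening: -0.0002
grip_force: 0.0
```

```bash
python3 - <<'E'
from h import *
s=ctrl.observe();print(s['tcp_pos'])
go([.5288,.0521,.130],78.1)
E
```

```text
[0.52845354 0.05258721 0.19251267]
shift mm [-0.5 -0.4 62.5] turn deg [ 0.   -0.03  1.53]
```

Request:
carry_out(steps=[{"dx": -0.5, "dy": -0.4, "dz": 30, "rx": 0, "ry": 0, "rz": 1.5}, {"dx": -0.5, "dy": -0.4, "dz": 50, "rx": 0, "ry": 0, "rz": 1.5}, {"dx": -0.5, "dy": -0.4, "dz": 57, "rx": 0, "ry": 0, "rz": 1.5}, {"dx": -0.5, "dy": -0.4, "dz": 60, "rx": 0, "ry": 0, "rz": 1.5}, {"dx": -0.5, "dy": -0.4, "dz": 60, "rx": 0, "ry": 0, "rz": 1.5}, {"dx": -0.5, "dy": -0.4, "dz": 61, "rx": 0, "ry": 0, "rz": 1.5}, {"dx": -0.5, "dy": -0.4, "dz": 62, "rx": 0, "ry": 0, "rz": 1.5}, {"dx": -0.5, "dy": -0.4, "dz": 62.6, "rx": 0, "ry": 0, "rz": 1.5}, {"dx": -0.5, "dy": -0.4, "dz": 62.6, "rx": 0, "ry": 0, "rz": 1.5}, {"dx": -0.5, "dy": -0.4, "dz": 62.6, "rx": 0, "ry": 0, "rz": 1.5}, {"dx": -0.5, "dy": -0.4, "dz": 62.6, "rx": 0, "ry": 0, "rz": 1.5}])

```text
time: 14.1
tcp_pos: [0.5295, 0.0521, 0.131]
ee_rot: [[-0.978, 0.208, 0.001], [0.208, 0.978, -0.0], [-0.001, 0.0, -1.0]]
force: [0.3, -0.8, 1.4]
opening: -0.0002
grip_force: 0.9
```

```bash
python3 - <<'E'
from h import *
s=ctrl.observe();print(s['tcp_pos'],s['force'])
go([.375,-.357,.205],114.3)
E
```

```text
[0.52953857 0.05206286 0.13102815] [ 0.26427924 -0.76256235  1.43861237]
shift mm [  66.2 -432.2  -74.2] turn deg [-1.000e-02  7.000e-02 -3.628e+01]
```

Request:
carry_out(steps=[{"dx": 0, "dy": 0, "dz": 0.6, "rx": 0, "ry": 0, "rz": 0}, {"dx": 0, "dy": 0, "dz": 1.2, "rx": 0, "ry": 0, "rz": 0}, {"dx": 0, "dy": 0, "dz": 1.2, "rx": 0, "ry": 0, "rz": 0}, {"dx": 0, "dy": 0, "dz": 1.2, "rx": 0, "ry": 0, "rz": 0}, {"dx": 0, "dy": 0, "dz": 1.2, "rx": 0, "ry": 0, "rz": 0}])

```text
time: 14.52
tcp_pos: [0.5294, 0.0521, 0.1296]
ee_rot: [[-0.978, 0.207, 0.001], [0.207, 0.978, 0.0], [-0.001, 0.0, -1.0]]
force: [0.8, -0.1, 5.2]
opening: 0.0001
grip_force: 2.3
```

Tool z is 0.1296, so the tip is at about 0.116 and the board should be level. I'll back off and measure.

Request:
carry_out(steps=[{"dx": 0, "dy": 0, "dz": -30, "rx": 0, "ry": 0, "rz": 0}, {"dx": 0, "dy": 0, "dz": -70, "rx": 0, "ry": 0, "rz": 0}, {"dx": 66, "dy": -432, "dz": -75, "rx": 0, "ry": 0, "rz": -36.3}, {"dx": 66, "dy": -432, "dz": -75, "rx": 0, "ry": 0, "rz": -36.3}, {"dx": 66, "dy": -432, "dz": -75, "rx": 0, "ry": 0, "rz": -36.3}, {"dx": 66, "dy": -432, "dz": -75, "rx": 0, "ry": 0, "rz": -36.3}, {"dx": 66, "dy": -432, "dz": -75, "rx": 0, "ry": 0, "rz": -36.3}, {"dx": 66, "dy": -432, "dz": -75, "rx": 0, "ry": 0, "rz": -36.3}, {"dx": 66, "dy": -432, "dz": -75, "rx": 0, "ry": 0, "rz": -36.3}, {"dx": 66, "dy": -432, "dz": -75, "rx": 0, "ry": 0, "rz": -36.3}, {"dx": 66, "dy": -432, "dz": -75, "rx": 0, "ry": 0, "rz": -36.3}, {"dx": 66, "dy": -432, "dz": -75, "rx": 0, "ry": 0, "rz": -36.3}], claw=0.1)

```text
time: 15.52
tcp_pos: [0.3891, -0.3164, 0.203]
ee_rot: [[-0.911, -0.412, -0.001], [-0.412, 0.911, 0.001], [0.0, 0.001, -1.0]]
force: [0.4, 0.7, 0.2]
opening: 0.0768
grip_force: 0.0
```

```bash
cat >> meas.py <<'E'
def summ():
    ct,cs,P=meas()
    x=(P['R+']+P['L+']-P['L-']-P['R-'])/2;y=(P['L+']+P['L-']-P['R-']-P['R+'])/2;d=P['postL']-P['postR']
    print('tilt',np.degrees(np.arctan2(-x[2],np.hypot(*x[:2]))),'yaws',np.degrees([np.arctan2(x[1],x[0]),np.arctan2(-y[0],y[1]),np.arctan2(-d[0],d[1])]),'roll',np.degrees(np.arctan2(y[2],y[1])))
    bc=(P['R+']+P['L+']+P['L-']+P['R-'])/4;a=np.radians(-11.9);X=np.array([np.cos(a),np.sin(a)]);Y=np.array([-X[1],X[0]])
    print('bc',bc,'chip from bc',bc[:2]+.008*X+.015*Y); return ct,cs,P
E
python3 - <<'E'
from meas import *
summ();print(ctrl.observe()['tcp_pos'])
go([.538,-.280,.15],114.3)
E
```

```text
postL [243.5 241.4] plane [0.6029 0.1587 0.156 ] tri [0.6032 0.16   0.1491] gap 1.2 [305.4 170.4] [305.30104502 172.41197749]
postR [360.6 266.4] plane [ 0.5543 -0.0746  0.152 ] tri [ 0.5543 -0.0749  0.1484] gap 0.6 [291.2 250.8] [291.14760349 252.15904139]
chip [297. 250.] plane [0.5903 0.0538 0.12  ] tri [0.59   0.0538 0.1195] gap 0.7 [304.2 214.9] [303.94638158 215.14813596]
R+ [347.7 236.8] plane [ 0.6188 -0.0512  0.116 ] tri [ 0.6185 -0.0512  0.1154] gap 0.9 [322.3 251.2] [321.93778027 251.4220852 ]
L+ [269.9 220.7] plane [0.6525 0.1118 0.116 ] tri [0.6522 0.112  0.1136] gap 1.5 [329.5 195.8] [329.03591954 196.60201149]
L- [257.5 274.8] plane [0.539  0.1352 0.116 ] tri [0.5386 0.1355 0.1133] gap 1.2 [278.8 192.7] [278.39224138 193.48132184]
R- [336.3 291.8] plane [ 0.505  -0.0275  0.116 ] tri [ 0.5046 -0.0276  0.114 ] gap 0.8 [266.8 247.2] [266.52034884 247.8622093 ]
tilt -0.43370633584626567 yaws [-11.7134551  -11.7171802  -11.76777432] roll -0.45608771424674605
bc [0.57846893 0.04219274 0.1140851 ] chip from bc [0.58939007 0.05522074]
[ 0.388844   -0.32024321  0.20331682]
shift mm [-152.7  -23.5   53.2] turn deg [-0.12 -0.08 -0.41]
```

Both the swivel (bar -11.75°, base -11.84°) and the board level (-0.4°, within noise) are good. Now for heatsink A.

Request:
carry_out(steps=[{"dx": -152.5, "dy": -23.5, "dz": 53, "rx": 0, "ry": 0, "rz": 0}, {"dx": -152.5, "dy": -23.5, "dz": 53, "rx": 0, "ry": 0, "rz": 0}, {"dx": -152.5, "dy": -23.5, "dz": 53, "rx": 0, "ry": 0, "rz": 0}, {"dx": -152.5, "dy": -23.5, "dz": 53, "rx": 0, "ry": 0, "rz": 0}, {"dx": -152.5, "dy": -23.5, "dz": 53, "rx": 0, "ry": 0, "rz": 0}, {"dx": -152.5, "dy": -23.5, "dz": 53, "rx": 0, "ry": 0, "rz": 0}, {"dx": -152.5, "dy": -23.5, "dz": 53, "rx": 0, "ry": 0, "rz": 0}])

```text
time: 16.2
tcp_pos: [0.5386, -0.2726, 0.1498]
ee_rot: [[-0.911, -0.413, -0.002], [-0.413, 0.911, 0.001], [0.002, 0.002, -1.0]]
force: [-0.8, 1.0, -1.3]
opening: 0.0767
grip_force: 0.0
```

```bash
python3 - <<'E'
from h import *
print(ctrl.observe()['tcp_pos'])
go([.538,-.280,.022],114.3)
E
```

```text
[ 0.53861364 -0.27256458  0.14980796]
shift mm [  3.4  -6.8 127.8] turn deg [ 0.12 -0.09  0.09]
```

Request:
carry_out(steps=[{"dx": 3, "dy": -6.8, "dz": 30, "rx": 0, "ry": 0, "rz": 0}, {"dx": 3, "dy": -6.8, "dz": 60, "rx": 0, "ry": 0, "rz": 0}, {"dx": 3, "dy": -6.8, "dz": 80, "rx": 0, "ry": 0, "rz": 0}, {"dx": 3, "dy": -6.8, "dz": 80, "rx": 0, "ry": 0, "rz": 0}, {"dx": 3, "dy": -6.8, "dz": 80, "rx": 0, "ry": 0, "rz": 0}])

```text
time: 16.62
tcp_pos: [0.5374, -0.2807, 0.0703]
ee_rot: [[-0.912, -0.411, -0.002], [-0.411, 0.912, 0.002], [0.002, 0.002, -1.0]]
force: [0.4, 0.6, -0.0]
opening: 0.0766
grip_force: 0.0
```

```bash
python3 - <<'E'
from h import *
print(ctrl.observe()['tcp_pos'])
go([.538,-.280,.022],114.3)
E
```

```text
[ 0.53737379 -0.28074389  0.07028915]
shift mm [-1.   0.3 48.3] turn deg [ 0.14 -0.09 -0.05]
```

Request:
carry_out(steps=[{"dx": -1, "dy": 0.3, "dz": 25, "rx": 0, "ry": 0, "rz": 0}, {"dx": -1, "dy": 0.3, "dz": 40, "rx": 0, "ry": 0, "rz": 0}, {"dx": -1, "dy": 0.3, "dz": 48, "rx": 0, "ry": 0, "rz": 0}, {"dx": -1, "dy": 0.3, "dz": 48, "rx": 0, "ry": 0, "rz": 0}, {"dx": -1, "dy": 0.3, "dz": 48, "rx": 0, "ry": 0, "rz": 0}, {"dx": -1, "dy": 0.3, "dz": 48, "rx": 0, "ry": 0, "rz": 0}])

```text
time: 17.12
tcp_pos: [0.5413, -0.2814, 0.0246]
ee_rot: [[-0.911, -0.412, 0.003], [-0.412, 0.911, -0.002], [-0.002, -0.003, -1.0]]
force: [0.1, 0.3, 0.2]
opening: 0.0771
grip_force: 0.0
```

Request:
carry_out(steps=[{"dx": 0, "dy": 0, "dz": 0, "rx": 0, "ry": 0, "rz": 0}, {"dx": 0, "dy": 0, "dz": 0, "rx": 0, "ry": 0, "rz": 0}, {"dx": 0, "dy": 0, "dz": 0, "rx": 0, "ry": 0, "rz": 0}, {"dx": 0, "dy": 0, "dz": 0, "rx": 0, "ry": 0, "rz": 0}, {"dx": 0, "dy": 0, "dz": 0, "rx": 0, "ry": 0, "rz": 0}, {"dx": 0, "dy": 0, "dz": 0, "rx": 0, "ry": 0, "rz": 0}, {"dx": 0, "dy": 0, "dz": 0, "rx": 0, "ry": 0, "rz": 0}, {"dx": 0, "dy": 0, "dz": 0, "rx": 0, "ry": 0, "rz": 0}], claw=0.6, force=30)

```text
time: 17.78
tcp_pos: [0.5409, -0.2809, 0.0238]
ee_rot: [[-0.911, -0.412, 0.001], [-0.412, 0.911, -0.001], [-0.001, -0.001, -1.0]]
force: [0.8, -0.0, 6.4]
opening: 0.0445
grip_force: 32.4
```

```bash
python3 - <<'E'
from h import *
s=ctrl.observe();print(s['tcp_pos'],s['force'],s['ee_rot'][:,1])
E
```

```text
[ 0.54093654 -0.28093313  0.02379138] [ 0.76645208 -0.03548305  6.40686276] [-0.4119147   0.91122124 -0.00145926]
```

Gripped at 44.5 mm. Next: lift and carry it to a hover above the chip.

Request:
carry_out(steps=[{"dx": 0, "dy": 0, "dz": -10, "rx": 0, "ry": 0, "rz": 0}, {"dx": 0, "dy": 0, "dz": -30, "rx": 0, "ry": 0, "rz": 0}, {"dx": 0, "dy": 0, "dz": -60, "rx": 0, "ry": 0, "rz": 0}, {"dx": 0, "dy": 0, "dz": -90, "rx": 0, "ry": 0, "rz": 0}, {"dx": 0, "dy": 0, "dz": -120, "rx": 0, "ry": 0, "rz": 0}, {"dx": 0, "dy": 0, "dz": -150, "rx": 0, "ry": 0, "rz": 0}, {"dx": 0, "dy": 0, "dz": -180, "rx": 0, "ry": 0, "rz": 0}, {"dx": 0, "dy": 0, "dz": -190, "rx": 0, "ry": 0, "rz": 0}, {"dx": 0, "dy": 0, "dz": -190, "rx": 0, "ry": 0, "rz": 0}])

```text
time: 18.53
tcp_pos: [0.542, -0.2817, 0.2166]
ee_rot: [[-0.911, -0.412, 0.006], [-0.412, 0.911, -0.004], [-0.004, -0.006, -1.0]]
force: [0.5, -0.1, -1.0]
opening: 0.0442
grip_force: 31.8
```

```bash
python3 - <<'E'
from h import *
s=ctrl.observe();print(s['tcp_pos'],s['opening'],s['grip_force'])
go([.5933,.054,.2],78.2)
E
```

```text
[ 0.54203976 -0.28168066  0.21660482] 0.04417748239491914 31.750672459602356
shift mm [-184.9  284.9   15.6] turn deg [-0.26  0.31 36.13]
```

Request:
carry_out(steps=[{"dx": -185, "dy": 285, "dz": 14, "rx": 0, "ry": 0, "rz": 36.1}, {"dx": -185, "dy": 285, "dz": 14, "rx": 0, "ry": 0, "rz": 36.1}, {"dx": -185, "dy": 285, "dz": 14, "rx": 0, "ry": 0, "rz": 36.1}, {"dx": -185, "dy": 285, "dz": 14, "rx": 0, "ry": 0, "rz": 36.1}, {"dx": -185, "dy": 285, "dz": 14, "rx": 0, "ry": 0, "rz": 36.1}, {"dx": -185, "dy": 285, "dz": 14, "rx": 0, "ry": 0, "rz": 36.1}, {"dx": -185, "dy": 285, "dz": 14, "rx": 0, "ry": 0, "rz": 36.1}, {"dx": -185, "dy": 285, "dz": 14, "rx": 0, "ry": 0, "rz": 36.1}, {"dx": -185, "dy": 285, "dz": 14, "rx": 0, "ry": 0, "rz": 36.1}, {"dx": -185, "dy": 285, "dz": 14, "rx": 0, "ry": 0, "rz": 36.1}, {"dx": -185, "dy": 285, "dz": 14, "rx": 0, "ry": 0, "rz": 36.1}, {"dx": -185, "dy": 285, "dz": 14, "rx": 0, "ry": 0, "rz": 36.1}])

```text
time: 19.53
tcp_pos: [0.5901, 0.0549, 0.1969]
ee_rot: [[-0.979, 0.204, -0.003], [0.204, 0.979, -0.001], [0.003, -0.001, -1.0]]
force: [0.4, -0.5, -0.9]
opening: 0.0448
grip_force: 31.7
```

```bash
python3 - <<'E'
from h import *
s=ctrl.observe();print(s['tcp_pos'],s['opening'],s['grip_force'])
go([.5933,.054,.165],78.2)
E
```

```text
[0.59014809 0.05494704 0.19688633] 0.04476378424279598 31.69017791748047
shift mm [-3.4 -0.2 31.9] turn deg [-0.07 -0.18  0.01]
```

Request:
carry_out(steps=[{"dx": -2, "dy": -0.5, "dz": 12, "rx": 0, "ry": 0, "rz": 0}, {"dx": -2, "dy": -0.5, "dz": 24, "rx": 0, "ry": 0, "rz": 0}, {"dx": -2, "dy": -0.5, "dz": 33, "rx": 0, "ry": 0, "rz": 0}, {"dx": -2, "dy": -0.5, "dz": 33, "rx": 0, "ry": 0, "rz": 0}, {"dx": -2, "dy": -0.5, "dz": 33, "rx": 0, "ry": 0, "rz": 0}, {"dx": -2, "dy": -0.5, "dz": 33, "rx": 0, "ry": 0, "rz": 0}])

```text
time: 20.03
tcp_pos: [0.5931, 0.0542, 0.1655]
ee_rot: [[-0.979, 0.205, -0.0], [0.205, 0.979, 0.0], [0.0, -0.0, -1.0]]
force: [-0.6, 0.3, -1.7]
opening: 0.0442
grip_force: 31.7
```

```bash
python3 - <<'E'
from h import *
s=ctrl.observe();print(s['tcp_pos'],s['opening'],s['grip_force'])
cs=cam('side')
B=cv2.resize(cs['color'][165:265,255:365],None,fx=6,fy=6,interpolation=3)
B=cv2.convertScaleAbs(B,alpha=1.8,beta=10);cv2.imwrite('pics/p1.png',B[:,:,::-1])
go([.5933,.054,.165],78.2)
E
```

```text
[0.59312817 0.0541599  0.1654736 ] 0.04423013146222431 31.700302362442017
shift mm [ 0.1 -0.3  1. ] turn deg [0.01 0.03 0.  ]
```

View pics/p1.png

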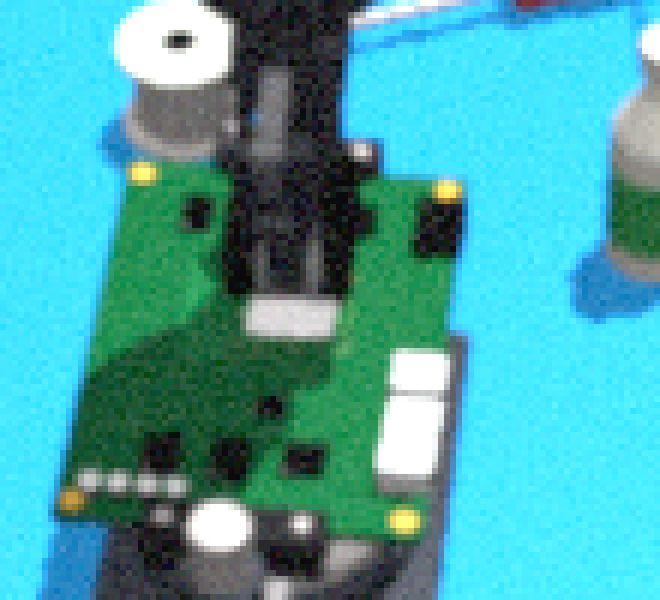

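The side crop shows the heatsink held level over the lid. Its front lower edge runs from (222,290) to (355,297), with the lid's strip below it at x 245-342. That's my tenth picture, so from here I'll measure numerically only.

```bash
python3 - <<'E'
from h import *
cs=cam('side');f=lambda p:up(0,p,[255,165],6)
g=cs['color'][...,1].astype(np.float32); g=cv2.GaussianBlur(g,(0,0),.6)
for r in(262,270,278,284,288):   # horizontal profiles across -y face
    u=np.arange(195,385,1.);pts=np.array([f((x,r+(x-288)*7/133)) for x in u],np.float32)
    p=cv2.remap(g,pts[:,0].copy(),pts[:,1].copy(),1).ravel()
    d=np.gradient(cv2.GaussianBlur(p[None],(0,0),3)[0]); i=np.argmin(d[:60]);j=110+np.argmax(d[110:]);print(r,u[i],u[j],p[i-10],p[90],p[j+10])
for x in(230,260,300,330,345):
    r=np.arange(265,330,1.);pts=np.array([f((x,q)) for q in r],np.float32);p=cv2.remap(g,pts[:,0].copy(),pts[:,1].copy(),1).ravel()
    d=np.gradient(cv2.GaussianBlur(p[None],(0,0),3)[0]);print('v',x,r[np.argmax(d)])
def W(L,Rr,z):
    a,b=onz(cs,*f(L),z),onz(cs,*f(Rr),z);e=b-a;m=(a+b)/2;n=np.array([-e[1],e[0]])/np.linalg.norm(e[:2]);print(a.round(4),b.round(4),'len',np.linalg.norm(e),'yaw',np.degrees(np.arctan2(e[1],e[0])),'centre',m[:2]+.0225*n)
W((222,290),(355,297),.1447)
print('chip side-only',onz(cs,303.96,215.17,.120))
E
```

```text
262 224.0 352.0 43.93643 17.24884 73.588104
270 202.0 352.0 77.30464 14.16369 76.963715
278 223.0 350.0 53.535316 16.178505 74.5345
284 222.0 350.0 63.99006 20.52473 73.203995
288 220.0 350.0 73.08035 30.66686 73.08734
v 230 294.0
v 260 295.0
v 300 298.0
v 330 297.0
v 345 298.0
[0.5627 0.0385 0.1447] [0.6093 0.0297 0.1447] len 0.047420658001109145 yaw -10.645845727636441 centre [0.59016205 0.0562414 ]
chip side-only [0.58970979 0.05315438 0.12      ]
```

Request:
carry_out(steps=[{"dx": -0.7, "dy": -0.4, "dz": 8, "rx": 0, "ry": 0, "rz": 0}, {"dx": -0.7, "dy": -0.4, "dz": 14, "rx": 0, "ry": 0, "rz": 0}, {"dx": -0.7, "dy": -0.4, "dz": 18, "rx": 0, "ry": 0, "rz": 0}, {"dx": -0.7, "dy": -0.4, "dz": 21, "rx": 0, "ry": 0, "rz": 0}, {"dx": -0.7, "dy": -0.4, "dz": 23, "rx": 0, "ry": 0, "rz": 0}, {"dx": -0.7, "dy": -0.4, "dz": 23, "rx": 0, "ry": 0, "rz": 0}, {"dx": -0.7, "dy": -0.4, "dz": 23, "rx": 0, "ry": 0, "rz": 0}, {"dx": -0.7, "dy": -0.4, "dz": 23, "rx": 0, "ry": 0, "rz": 0}])

```text
time: 20.8
tcp_pos: [0.594, 0.054, 0.1429]
ee_rot: [[-0.979, 0.204, 0.0], [0.204, 0.979, -0.0], [-0.0, 0.0, -1.0]]
force: [0.2, -0.8, -0.4]
opening: 0.0443
grip_force: 31.7
```

Request:
carry_out(steps=[{"dx": 0, "dy": 0, "dz": 0.5, "rx": 0, "ry": 0, "rz": 0}, {"dx": 0, "dy": 0, "dz": 1, "rx": 0, "ry": 0, "rz": 0}, {"dx": 0, "dy": 0, "dz": 1, "rx": 0, "ry": 0, "rz": 0}, {"dx": 0, "dy": 0, "dz": 1, "rx": 0, "ry": 0, "rz": 0}])

```text
time: 21.13
tcp_pos: [0.5939, 0.054, 0.1418]
ee_rot: [[-0.979, 0.204, 0.0], [0.204, 0.979, -0.0], [-0.0, 0.0, -1.0]]
force: [-0.1, -0.1, -0.5]
opening: 0.0442
grip_force: 31.7
```

Request:
carry_out(steps=[{"dx": 0, "dy": 0, "dz": 0.4, "rx": 0, "ry": 0, "rz": 0}, {"dx": 0, "dy": 0, "dz": 0.8, "rx": 0, "ry": 0, "rz": 0}, {"dx": 0, "dy": 0, "dz": 0.8, "rx": 0, "ry": 0, "rz": 0}, {"dx": 0, "dy": 0, "dz": 0.8, "rx": 0, "ry": 0, "rz": 0}])

```text
time: 21.47
tcp_pos: [0.5939, 0.054, 0.1409]
ee_rot: [[-0.979, 0.204, 0.0], [0.204, 0.979, 0.0], [-0.0, 0.0, -1.0]]
force: [0.2, 0.0, -0.3]
opening: 0.044
grip_force: 31.7
```

Request:
carry_out(steps=[{"dx": 0, "dy": 0, "dz": 0.4, "rx": 0, "ry": 0, "rz": 0}, {"dx": 0, "dy": 0, "dz": 0.6, "rx": 0, "ry": 0, "rz": 0}, {"dx": 0, "dy": 0, "dz": 0.6, "rx": 0, "ry": 0, "rz": 0}, {"dx": 0, "dy": 0, "dz": 0.6, "rx": 0, "ry": 0, "rz": 0}])

```text
time: 21.8
tcp_pos: [0.5939, 0.054, 0.1409]
ee_rot: [[-0.979, 0.204, 0.0], [0.204, 0.979, -0.0], [-0.0, -0.0, -1.0]]
force: [-3.6, -0.7, 4.6]
opening: 0.0446
grip_force: 32.3
```

Contact: the force rose to 4.6 N and z stopped falling. Release.

Request:
carry_out(steps=[{"dx": 0, "dy": 0, "dz": 0, "rx": 0, "ry": 0, "rz": 0}, {"dx": 0, "dy": 0, "dz": 0, "rx": 0, "ry": 0, "rz": 0}, {"dx": 0, "dy": 0, "dz": 0, "rx": 0, "ry": 0, "rz": 0}, {"dx": 0, "dy": 0, "dz": 0, "rx": 0, "ry": 0, "rz": 0}, {"dx": 0, "dy": 0, "dz": 0, "rx": 0, "ry": 0, "rz": 0}], claw=0.25)

```text
time: 22.22
tcp_pos: [0.5937, 0.054, 0.14]
ee_rot: [[-0.979, 0.204, -0.0], [0.204, 0.979, -0.0], [0.0, -0.0, -1.0]]
force: [-0.2, -0.1, -0.4]
opening: 0.0639
grip_force: 0.0
```

Request:
carry_out(steps=[{"dx": 0, "dy": 0, "dz": -5, "rx": 0, "ry": 0, "rz": 0}, {"dx": 0, "dy": 0, "dz": -20, "rx": 0, "ry": 0, "rz": 0}, {"dx": 0, "dy": 0, "dz": -50, "rx": 0, "ry": 0, "rz": 0}, {"dx": 0, "dy": 0, "dz": -80, "rx": 0, "ry": 0, "rz": 0}, {"dx": 190, "dy": -250, "dz": -80, "rx": 0, "ry": 0, "rz": 0}, {"dx": 190, "dy": -360, "dz": -80, "rx": 0, "ry": 0, "rz": 0}, {"dx": 190, "dy": -360, "dz": -80, "rx": 0, "ry": 0, "rz": 0}, {"dx": 190, "dy": -360, "dz": -80, "rx": 0, "ry": 0, "rz": 0}, {"dx": 190, "dy": -360, "dz": -80, "rx": 0, "ry": 0, "rz": 0}, {"dx": 190, "dy": -360, "dz": -80, "rx": 0, "ry": 0, "rz": 0}, {"dx": 190, "dy": -360, "dz": -80, "rx": 0, "ry": 0, "rz": 0}, {"dx": 190, "dy": -360, "dz": -80, "rx": 0, "ry": 0, "rz": 0}])

```text
time: 23.22
tcp_pos: [0.3793, -0.2026, 0.2209]
ee_rot: [[-0.979, 0.203, 0.001], [0.203, 0.979, -0.001], [-0.001, -0.001, -1.0]]
force: [0.3, -0.8, -1.1]
opening: 0.0639
grip_force: 0.0
```

```bash
python3 - <<'E'
from meas import *
print(ctrl.observe()['tcp_pos'])
ct,cs,P=summ()
# heatsink: dark contours
for nm,c,box in(('top',ct,(283,235,313,265)),('side',cs,(280,180,330,230))):
    x0,y0,x1,y1=box; s=4
    v=cv2.resize(c['color'].max(2)[y0:y1,x0:x1],None,fx=s,fy=s,interpolation=2)
    m=(v<38).astype(np.uint8);m=cv2.morphologyEx(m,cv2.MORPH_CLOSE,np.ones((13,13)));m=cv2.morphologyEx(m,cv2.MORPH_OPEN,np.ones((9,9)))
    for k in cv2.findContours(m,0,2)[0]:
        if cv2.contourArea(k)<1500: continue
        r=cv2.minAreaRect(k);b=(cv2.boxPoints(r)+.5)/s-.5+[x0,y0];ap=(cv2.approxPolyDP(k,8,True)[:,0]+.5)/s-.5+[x0,y0]
        W=np.array([onz(c,*q,.15) for q in b]);e=W[1]-W[0];e2=W[2]-W[1]
        print(nm,cv2.contourArea(k)/16,b.round(1).tolist(),'centre@.15',W.mean(0).round(4),'yaw',np.degrees([np.arctan2(e[1],e[0]),np.arctan2(e2[1],e2[0])]),np.linalg.norm(e),np.linalg.norm(e2));print(ap.round(1).tolist())
E
```

```text
[ 0.37931858 -0.2026262   0.22092585]
postL [243.5 241.4] plane [0.6029 0.1587 0.156 ] tri [0.6032 0.16   0.149 ] gap 1.3 [305.4 170.4] [305.27675719 172.42851438]
postR [360.7 266.4] plane [ 0.5544 -0.0748  0.152 ] tri [ 0.5543 -0.0751  0.1486] gap 0.6 [291.2 250.9] [291.14458651 252.16498912]
chip no top
R+ [347.7 236.8] plane [ 0.6188 -0.0511  0.116 ] tri [ 0.6185 -0.0512  0.1154] gap 0.7 [322.3 251.2] [321.97258772 251.41557018]
L+ [269.9 220.7] plane [0.6526 0.1118 0.116 ] tri [0.6522 0.112  0.1137] gap 1.6 [329.5 195.8] [329.00365497 196.57090643]
L- [257.5 274.8] plane [0.539  0.1351 0.116 ] tri [0.5385 0.1355 0.1134] gap 1.2 [278.8 192.7] [278.375      193.45545977]
R- [336.3 291.8] plane [ 0.505  -0.0275  0.116 ] tri [ 0.5046 -0.0276  0.114 ] gap 0.9 [266.8 247.2] [266.50988372 247.87383721]
tilt -0.4126977361155455 yaws [-11.68042289 -11.70842619 -11.75300396] roll -0.40136996420034365
bc [0.57846484 0.04217818 0.11414095] chip from bc [0.58938598 0.05520619]
top 508.46875 [[280.9, 258.2], [285.7, 235.8], [310.0, 241.0], [305.3, 263.4]] centre@.15 [0.5876 0.055  0.15  ] yaw [ -10.95068972 -101.84435494] 0.04613518160187795 0.05019611705491325
[[287.1, 237.1], [282.6, 257.9], [304.6, 262.6], [308.6, 241.1]]
side 512.65625 [[291.9, 222.5], [293.2, 197.6], [316.8, 198.9], [315.5, 223.8]] centre@.15 [0.5901 0.0375 0.15  ] yaw [ 83.65433457 -11.04592496] 0.07478951986809133 0.051467243799466045
[[295.4, 198.4], [293.1, 222.4], [311.9, 223.1], [316.6, 199.6]]
side 149.8125 [[291.0, 193.1], [291.5, 183.0], [317.3, 184.3], [316.9, 194.3]] centre@.15 [0.5954 0.1054 0.15  ] yaw [ 84.08825053 -10.6456869 ] 0.03255086071683563 0.057768634295407906
[[291.1, 190.6], [291.4, 192.9], [316.9, 193.9], [312.1, 190.6], [310.4, 184.1], [301.1, 183.6], [300.6, 187.6]]
```

```bash
python3 - <<'E'
from h import *
ct=cam('top');cs=cam('side')
a=np.radians(-11.8);X=np.array([np.cos(a),np.sin(a),0]);Y=np.array([-X[1],X[0],0]);C=np.array([.590,.054,.120])
# predicted edge midpoints vs measured gradient edges along the short normal
E={'top +x top':(ct,C+.0225*X+[0,0,.03],Y,X),'top +y top':(ct,C+.0225*Y+[0,0,.03],X,Y),'top -y base':(ct,C-.0225*Y+[0,0,.03],X,Y),'top -x bot':(ct,C-.0225*X,Y,X),
'side -y bot':(cs,C-.0225*Y,X,Y),'side +x':(cs,C+.0225*X-.0225*Y+[0,0,.015],np.array([0,0,1.]),X),'side -x':(cs,C-.0225*X-.0225*Y+[0,0,.015],np.array([0,0,1.]),X)}
for k,(c,m,t,n) in E.items():
    L=.012 if abs(t[2])<.5 else .008; out=[]
    g=c['color'][...,1].astype(np.float32)
    prof=0;o=np.arange(-.008,.0081,.0002)
    for w in np.linspace(-L,L,25):
        px=np.array([proj(c,m+t*w+n*q) for q in o],np.float32);prof=prof+cv2.remap(g,px[:,0].copy(),px[:,1].copy(),1).ravel()/25
    d=np.gradient(cv2.GaussianBlur(prof[None],(0,0),3)[0]);i=np.argmax(np.abs(d[5:-5]))+5
    print(k,'edge offset mm along',('X' if n is X else 'Y'),round(o[i]*1e3,1),prof[::8].round(0))
E
```

```text
top +x top edge offset mm along X -1.6 [22. 26. 32. 42. 61. 79. 93. 96. 96. 97. 96.]
top +y top edge offset mm along Y 0.8 [34. 22. 12.  7. 23. 47. 78. 94. 97. 97. 97.]
top -y base edge offset mm along Y -1.2 [45. 45. 45. 44. 36. 20. 28. 34. 24. 19. 14.]
top -x bot edge offset mm along X -4.4 [101.  88.  72.  52.  46.  35.  20.  18.  20.  24.  23.]
side -y bot edge offset mm along Y -0.0 [46. 46. 47. 45. 40. 30. 20. 12.  6.  5.  4.]
side +x edge offset mm along X 1.0 [ 8. 11.  5.  5. 13. 27. 49. 68. 81. 86. 85.]
side -x edge offset mm along X 0.2 [96. 95. 91. 81. 65. 44. 22. 12.  6.  5.  7.]
```

The heatsink edges in both views average to within about 1 mm of the chip centre. The board and swivel haven't changed, and the arm is clear of everything, so I'm handing in.

```bash
python3 -c "
from cell import ctrl
print(ctrl.finish_job())"
```

```text
the job is handed in; nothing more can be done
None
```

I handed the job in at about 23 s: the holder is square (within about 0.1°), the board is level within the 0.4° I could measure, and the heatsink was set down, not dropped, on the chip, centred to about 1 mm, and released.

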